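Clip the sketched tile into the painting easel

TASK

Get the next tile ready for the painter: take the tile that has only the thin grey sketch of a windmill out of the drying rack and slide it down the channels of the sloping easel, sketch upright and facing away from the robot, pressing it past the two sprung balls until it clicks fully home on the ledge. Then swing the wooden hand rest down across the tile onto its peg. Do not disturb the painted tiles, the bowl, the brush mug or the jar.

Things in the scene. Friction and masses are not known exactly. Their poses are not given: they have to be found in the camera images.
- tile_ready: Tile to load: ceramic, 130 x 130 x 8 mm, 0.3 kg, white face with thin grey sketch of a windmill, no blue, white top edge; stands upright in one of the rack's 3 places. Origin: middle of its bottom edge, mid-thickness. z up to the top edge (130 mm), x out of the sketched face, y along its width. Take it by its 8 mm thickness at the middle of the top edge, from above.
- drawing (a point): Centre of the sketched face of the tile to load (tile x 4 mm, z 65 mm).
- tile_mill: Bystander: finished tile of the same size, thick blue windmill, blue border and blue top edge, in the rack. Origin and axes as for the tile to load.
- tile_boat: Bystander: finished tile of the same size, blue sailing boat, blue border and blue top edge, in the rack. Origin and axes as for the tile to load.
- rack: Fixed wooden rack, 220 (x) x 110 mm (y). Origin: centre of its underside, z up. Tiles stand at x = -70, 0, 70 mm, faces square to the rack's x, sketched or painted side to +x, feet 14 mm above the table, in 11 mm gaps between upright dowels (8 mm thick, tops 80 mm above the table, at y = +-45 mm). 62 mm is free between neighbouring tiles.
- easel: Fixed wooden table easel, 210 deep, 210 wide, 200 mm high. Origin: on the table midway across its width, 80 mm behind the ledge; x level, to the painter's side (away from the robot), z up. Carries the cradle.
- cradle: Sloping part of the easel. Origin: where a seated tile's origin lies (ledge, midway across). z runs up the slope, 27 degrees from vertical, its top leaning to the robot; x square out of the slope to the painter; y along the ledge. A seated tile's axes are parallel to these. The plywood behind the tile is 72 mm high: above it, between the channels, the tile is open behind.
- mouth (a point): Top of the channels, midway across (cradle z 172 mm): the tile's foot enters here, moving down along the cradle's -z. Side walls 133 mm apart, flared from z 150 to 172 mm. Back strips 4 mm behind the middle plane (up to z 172); front lips 7 mm in front of it, up to z 118 mm with a lead-in to 128; they overlap the tile's sides by 7 mm.
- ball_pair (a point): Midway between the sprung balls (cradle z 135 mm), one each side: 16 mm steel balls standing 3.5 mm into the tile's way (6 N at rest, 900 N/m, travel 7 mm). The tile's foot meets them at z about 142 mm; a push of 5 to 15 N gets past, then they drag a little on its edges; once its top edge has passed they snap over the corners and pull it down the last 5 mm; let go higher up, it stays where it is.
- rest_bar (a joint): Hinge of the hand rest, rad: 0 = lowered level across the tile's front, on its peg (stop); 1.57 = up, pointing up the slope beside the +y channel. It stays where it is left; moving it takes 1 to 2 N at the knob.
- rest_pivot (a point): On the hinge axis of the hand rest (cradle 27, 89, 60 mm), mid-thickness of the bar; axis parallel to the cradle's x. Wooden bar 16 mm wide, 10 mm thick (22 to 32 mm out along the cradle's x, clear of the tile), reaching 193 mm from the axis; at angle q it points along (-cos q) y + (sin q) z of the cradle.
- rest_knob (a point): Middle of the round knob on the bar's front, 170 mm from the hinge axis: 18 mm diameter, standing out 34 mm towards the painter, axis along the cradle's x (this point lies 50 mm out along it from the tile's middle plane). It is round and can turn in a light grip as the bar swings.
- water_bowl: Bystander: loose white bowl, 150 mm diameter, 80 mm high. Origin: centre of its underside.
- brush_mug: Bystander: loose white and blue mug with brushes, 80 mm diameter, 180 mm high. Origin: centre of its underside.
- glaze_jar: Bystander: loose glass jar with a blue lid, 68 mm diameter, 100 mm high. Origin: centre of its underside.

How it is judged:
On the way, in this order (a step that is already met when the one before it is completed fails the run):
1. the sketched tile sits fully home on the ledge, clicked behind both balls, sketch upright and outwards (z of tile_ready in the frame of cradle between -0.004 and 0.0025 m and y of tile_ready in the frame of cradle between -0.005 and 0.005 m and x of tile_ready in the frame of cradle between -0.004 and 0.006 m and angle between the z axis of tile_ready and the z axis of cradle, either way round below 0.06 rad and angle between the x axis of tile_ready and the x axis of cradle, either way round below 0.06 rad and x of drawing in the frame of cradle above 0.001 m and z of drawing in the frame of cradle above 0.05 m), for 0.2 s.
2. the hand rest is swung down onto its peg (value of joint rest_bar below 0.08 rad), for 0.2 s.
At the end, for the whole second after the job is handed in: The sketched tile stands in the easel within 2.5 mm of the ledge, within 5 mm sideways, flat in the channels (within 0.06 rad), sketch upright and facing away from the robot, at rest; the hand rest is down within 0.08 rad of its stop (all of step 1 and value of joint rest_bar below 0.08 rad and linear speed of tile_ready below 0.02 m/s); the robot touches nothing.
It fails at once if a painted tile is shifted by more than 15 mm (distance of any of tile_mill, tile_boat from where it was at the start of the episode above 0.015 m).
It fails at once if a painted tile is tipped over (angle between any of tile_mill, tile_boat's own z axis and vertical above 0.2 rad).
It fails at once if the bowl, brush mug or jar is shifted by more than 20 mm (distance of any of water_bowl, brush_mug, glaze_jar from where it was at the start of the episode above 0.02 m).
It also fails if it takes over 72 s, if anything falls off the work surface, if the arm or the gripper's body presses on something with over 40 N, if the wrist force passes 120 N, or if a joint passes its speed limit or range.

ROBOT

A 7-joint arm with a two-finger parallel gripper is mounted at the origin on the work surface. World frame = base frame: x ahead of the robot, y to its left, z up, the work surface at z = 0. Lengths are in m, angles in rad, forces in N, time in s.
With the tool pointing down it reaches from about 0.4 to 0.85 m from the base axis. Payload 10.4 kg.
Tool frame: the origin (TCP) lies between the finger pads; the fingertips stand 8 mm ahead of it and the grasp point (between the pads) lies 11 mm behind it; z points along the fingers, x is the direction in which the jaws open and shut, and the axes are right-handed (so a half turn about z gives the same grasp; the last joint's range is limited). The gripper opens to 87 mm and grips with 3 to 60 N. Pads are 19 mm wide; open, the fingers measure 117 mm over their backs; the gripper's body (75 mm by 190 mm) begins 51 mm behind the grasp point.
Start: joints at [1.118, 0.332, -0.065, 1.46, 0.022, 1.35, -0.088], TCP at [0.26, -0.568, 0.231] pointing down, gripper open.
Joint ranges: [-2.6, 2.6], [-0.5, 2.12], [-1.47, 1.34], [0.16, 2.42], [-1.27, 4.41], [0.06, 2.06], [-2.6, 2.6]. Speed limits (rad/s): [2.22, 2.22, 2.79, 2.79, 3.14, 3.14, 3.14].

INTERFACE

Orientations are given as a unit quaternion [x, y, z, w].
In Python, from bench import r, viewer gives the robot as it stands.
- The arm moves only by the tool apply_moves, never from a script. Its argument "increments" is a list of rows, each an object with "grip": the closure in counts, from 0 (fully open) to 255 (shut); "xyz": the shift along the tool's x, y, z in mm, a list of three; "rotation": the turn, a rotation vector about the tool's x, y, z in degrees, a list of three. A call has 1 to 5 rows; each row is the pose to reach, as a shift and turn from the pose measured when the call began, along the tool's axes at that moment; what a row does not reach only later rows make up. A row lasts 1/8 s, in which the tool goes at most 62.5 mm and 10.7 degrees, less where a joint would pass 70% of its speed; a pose out of reach is approached as far as the arm can. A call with a gripper value outside its range is refused whole. The fingers move at their own pace and stop on an object; "squeeze" is the grip in N (left out, the last holds). Time passes only in rows, so rows that repeat a pose let the fingers close. It gives the time, the measured TCP pose, the force and the opening at its end, in the units of the state.
- r.read_state(): the state, without advancing time (a new reading comes with each control period).
- viewer.camera(name): name is "scene" or "top" or "wrist"; returns a dict with "img" (420x560x3 uint8, blue, green, red), "range_z" (420x560 float32, m along the optical axis (not along the pixel's ray), 0 where there is no reading), "vertical_fov" (degrees; the focal length in pixels is half the picture's height over the tangent of half this angle, whatever the lens; pixels are square), "cx", "cy" (the principal point, pixels), "D" ([k1, k2, p1, p2, k3] as OpenCV has them; the pictures are not rectified), "rvec" (rotation vector, rad) and "tvec" (3), from world to camera coordinates, as OpenCV has them. Camera axes: x right, y down, z forward; pixel columns grow to the right and rows downward; lengths in m; the calibration is good to about 2 mm. A picture is of the moment at which its call begins.
- r.close_job(): hands the job in, once; it reports no verdict.
The state is a dict: "time": time; "joint_positions": joint angles; "joint_vel": joint speeds; "joint_torque": joint torques, N m; "ee_pos": TCP position; "eef_rot": TCP orientation; "ft_force": force on the tool from outside, world axes, zero at the start; "torque": the same for the moment, N m; "width": finger opening in m.
Only numpy, scipy, OpenCV 4.12 (cv2) and the standard library are available. Lean on these libraries where they do the work, as an engineer would, in place of code of your own. Each camera call takes 0.05 s, during which the arm holds its last target.

## Working session

There is one attempt and no reset: what is moved stays moved. The work goes in short steps, Python scripts to look and compute and a tool call to move; the robot and the scene stay as the last step left them, time stands still between calls to the robot, and variables do not carry over. Pictures are saved under pics/ and viewed, and the job is handed in when it is done.

Besides the shell and the picture viewer there is one more tool, called by a JSON object that holds its "name" and its "arguments", one argument or row to a line. apply_moves: Moves the arm, as the interface text tells. Its arguments: {"type":"object","properties":{"increments":{"type":"array","items":{"type":"object","properties":{"grip":{"type":"number"},"xyz":{"type":"array","items":{"type":"number"}},"rotation":{"type":"array","items":{"type":"number"}}}}},"squeeze":{"type":"number"}},"required":["increments"]}

```bash
ls; mkdir -p pics; cat > h.py <<'E'
import numpy as np, cv2
from scipy.spatial.transform import Rotation as R
from bench import r, viewer
def cam(n):
    c=viewer.camera(n); h=c["img"].shape[0]
    f=h/2/np.tan(np.radians(c["vertical_fov"])/2)
    c["K"]=np.array([[f,0,c["cx"]],[0,f,c["cy"]],[0,0,1.]]); c["R"]=cv2.Rodrigues(np.array(c["rvec"],float))[0]; c["t"]=np.array(c["tvec"],float).ravel(); c["D"]=np.array(c["D"],float)
    return c
def rays(c,uv):
    p=cv2.undistortPoints(np.array(uv,float).reshape(-1,1,2),c["K"],c["D"]).reshape(-1,2)
    return np.c_[p,np.ones(len(p))]
def pts(c,uv):  # depth-based
    uv=np.array(uv,float).reshape(-1,2); d=rays(c,uv)
    z=c["range_z"][uv[:,1].round().astype(int),uv[:,0].round().astype(int)]
    return (d*z[:,None]-c["t"])@c["R"]
def plane(c,uv,h):
    d=rays(c,uv)@c["R"]; o=-c["R"].T@c["t"]
    return o+d*((h-o[2])/d[:,2])[:,None]
def cloud(c):
    h,w=c["range_z"].shape; u,v=np.meshgrid(np.arange(w),np.arange(h))
    return pts(c,np.c_[u.ravel(),v.ravel()]).reshape(h,w,3)
def proj(c,P):
    return cv2.projectPoints(np.array(P,float).reshape(-1,1,3),np.array(c["rvec"],float),c["t"],c["K"],c["D"])[0].reshape(-1,2)
E
python3 - <<'E'
from h import *
for n in ["scene","top","wrist"]:
    c=cam(n); cv2.imwrite(f"pics/{n}0.png",c["img"]); print(n,-c["R"].T@c["t"],c["R"][2],c["D"],c["K"][0,0]); np.savez(f"{n}0.npz",**{k:v for k,v in c.items()})
s=r.read_state(); print(s)
E
```

```text
pics
scene [ 0.98541935 -0.72388877  0.68461361] [-0.42068795  0.7268559  -0.54286476] [-0.01491052  0.          0.          0.          0.        ] 393.8145137422426
top [0.38494238 0.00875519 1.53054937] [ 0.10150804  0.00548593 -0.99481959] [-0.01598488  0.          0.          0.          0.        ] 456.07499207157576
wrist [ 0.322999   -0.54008743  0.38305403] [-0.23135482 -0.10499253 -0.96718743] [-0.03152138  0.          0.          0.          0.        ] 304.4182529321902
{'time': 0.15, 'joint_positions': array([ 1.11840385,  0.33269106, -0.06469539,  1.46072594,  0.02158031,
        1.3498866 , -0.08852272]), 'joint_vel': array([-0.00060768, -0.00206336,  0.00177539, -0.00288275,  0.00049854,
       -0.0007286 ,  0.00060128]), 'joint_torque': array([ 2.94882420e-04, -6.23631620e+01,  2.43454333e-02, -3.90142429e+01,
       -6.14157482e-02,  3.72857647e-02,  1.02682345e-04]), 'ee_pos': array([ 0.26031789, -0.56790957,  0.22996966]), 'eef_rot': array([ 8.41625867e-01, -5.40060776e-01, -4.34595281e-04, -2.63786228e-04]), 'ft_force': array([-0.28030369, -0.90677979, -0.33483065]), 'torque': array([-0.0469525 ,  0.02489204, -0.02460278]), 'width': 0.08698144527057879}
```

View pics/scene0.png

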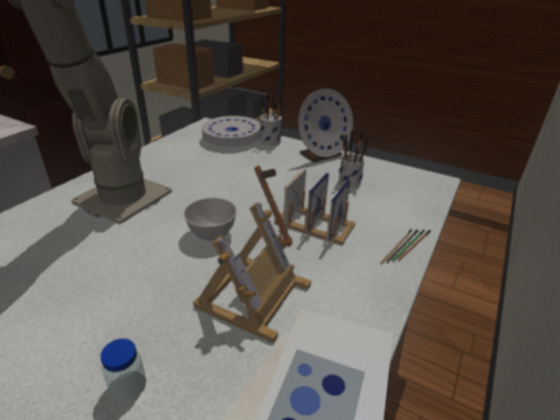

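View pics/top0.png

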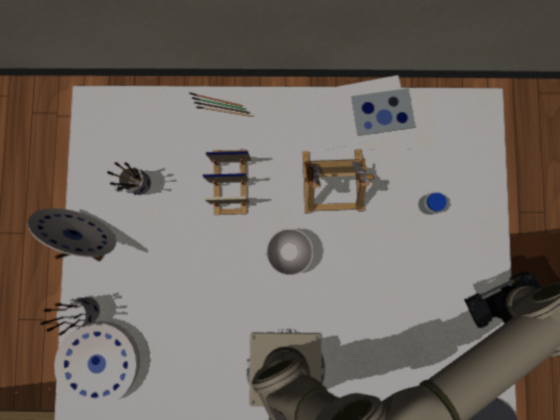

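View pics/wrist0.png

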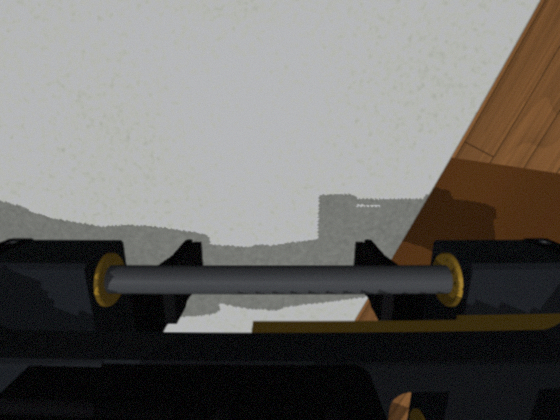

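```bash
python3 - <<'E'
from h import *
c=dict(np.load("top0.npz")); 
P=cloud(c); np.save("Ptop.npy",P)
im=c["img"]; crop=cv2.resize(im[130:240,190:400],None,fx=3.8,fy=3.8,interpolation=cv2.INTER_CUBIC); cv2.imwrite("pics/t1.png",crop)
s=dict(np.load("scene0.npz")); cv2.imwrite("pics/s1.png",cv2.resize(s["img"][150:345,180:370],None,fx=3,fy=3,interpolation=cv2.INTER_CUBIC))
print("table z",np.median(P[300:320,150:250,2]))
# tile tops
sub=P[140:225,195:265]; m=(sub[...,2]>.135)&(sub[...,2]<.16)
n,l,st,ce=cv2.connectedComponentsWithStats(m.astype(np.uint8))
for i in range(1,n):
    if st[i,4]<20: continue
    q=sub[l==i]; vx,vy,x0,y0=cv2.fitLine(q[:,:2].astype(np.float32),cv2.DIST_HUBER,0,.001,.001).ravel()
    pr=q[:,0]*vx+q[:,1]*vy
    rr=cv2.minAreaRect(q[:,:2].astype(np.float32)*1000)
    print(st[i],q.mean(0),np.median(q[:,2]),"ang",np.degrees(np.arctan2(vy,vx)),"len",np.ptp(pr),rr)
    ys,xs=np.where(l==i); print(im[140:225,195:265][l==i].mean(0))
E
```

```text
table z 0.00033556695133458834
[ 11  11  43   5 138] [0.67919415 0.18404376 0.14337972] 0.14344679614930989 ang -87.85755 len 0.12991029958066702 ((679.751708984375, 185.36070251464844), (9.947933197021484, 129.91163635253906), 2.4235799312591553)
[56.11594203 33.27536232 34.30434783]
[  8  33  43   5 135] [0.60940169 0.19265159 0.14361151] 0.1436483400934259 ang -88.57359 len 0.13020033170378797 ((609.771240234375, 192.67063903808594), (10.339195251464844, 130.16705322265625), 2.5209550857543945)
[61.91111111 37.39259259 37.2       ]
[  9  56  43   5 122] [0.53844703 0.18805499 0.14335421] 0.14357735096616653 ang -89.4991 len 0.12960597440906113 ((538.4871215820312, 188.26611328125), (8.63579273223877, 129.6700439453125), 2.0765440464019775)
[108.50819672 125.92622951 134.86065574]
```

View pics/t1.png

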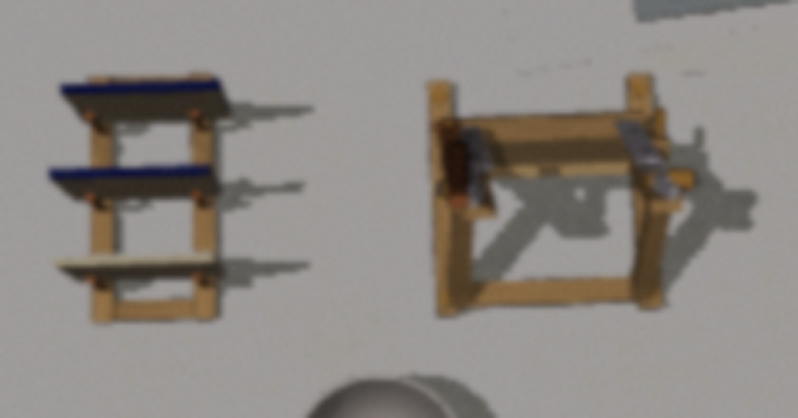

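View pics/s1.png

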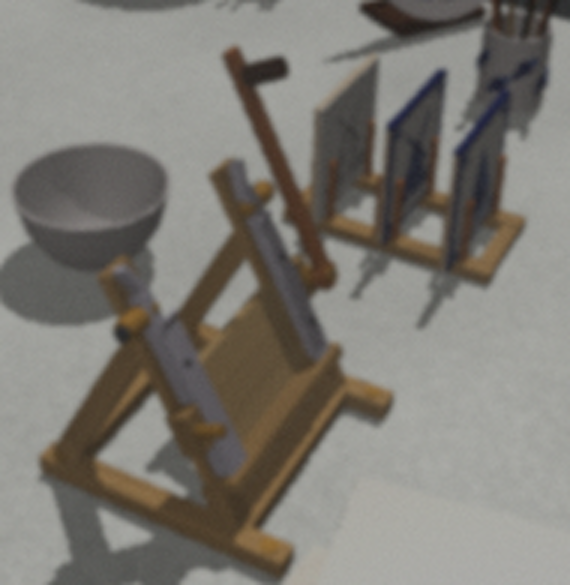

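```bash
python3 - <<'E'
from h import *
s=dict(np.load("scene0.npz")); t=dict(np.load("top0.npz"))
Pt=np.load("Ptop.npy"); Ps=cloud(s); np.save("Pscene.npy",Ps)
def box(P): return (P[...,0]>.5)&(P[...,0]<.75)&(P[...,1]>-.2)&(P[...,1]<.1)
m=box(Pt)&(Pt[...,2]>.008)&(Pt[...,2]<.04)
q=Pt[m]; print(len(q), np.histogram(q[:,2],bins=8))
rr=cv2.minAreaRect(q[:,:2].astype(np.float32)*1000); print(rr)
# scene view: RANSAC planes with tilt 27deg
m=box(Ps)&(Ps[...,2]>.03)
q=Ps[m]; print("n",len(q), q.min(0),q.max(0))
n0=np.array([np.cos(np.radians(27)),0,np.sin(np.radians(27))])
hh=q@n0; H,e=np.histogram(hh,bins=np.arange(.5,.72,.004)); print([(round(e[i],3),H[i]) for i in range(len(H)) if H[i]>30])
E
```

```text
523 (array([ 56,  91, 212, 118,  31,   4,   3,   8]), array([0.00800161, 0.01194997, 0.01589833, 0.01984669, 0.02379505,
       0.0277434 , 0.03169176, 0.03564012, 0.03958848]))
((624.117431640625, -50.3426513671875), (245.43710327148438, 297.42694091796875), 0.4917059540748596)
n 3292 [ 0.53166402 -0.19990545  0.03023369] [ 0.68257421 -0.05435608  0.29713804]
[(np.float64(0.6), np.int64(81)), (np.float64(0.604), np.int64(129)), (np.float64(0.608), np.int64(888)), (np.float64(0.612), np.int64(361)), (np.float64(0.616), np.int64(131)), (np.float64(0.62), np.int64(331)), (np.float64(0.624), np.int64(196)), (np.float64(0.628), np.int64(143)), (np.float64(0.632), np.int64(65)), (np.float64(0.636), np.int64(103)), (np.float64(0.64), np.int64(310)), (np.float64(0.644), np.int64(136))]
```

```bash
python3 - <<'E'
from h import *
s=dict(np.load("scene0.npz")); t=dict(np.load("top0.npz"))
Pt=np.load("Ptop.npy"); Ps=np.load("Pscene.npy")
def box(P): return (P[...,0]>.48)&(P[...,0]<.75)&(P[...,1]>-.33)&(P[...,1]<-.03)
m=box(Pt)&(Pt[...,2]>.008)&(Pt[...,2]<.03)
q=Pt[m]; print(len(q))
n,l,st,ce=cv2.connectedComponentsWithStats(m.astype(np.uint8))
print(st[st[:,4]>15])
rr=cv2.minAreaRect(q[:,:2].astype(np.float32)*1000); print(rr)
# edges of skids: per row of image min/max y
rows=np.unique(np.where(m)[0])
L=[];Rr=[]
for v in rows:
    u=np.where(m[v])[0]
    L.append(Pt[v,u[0]]);Rr.append(Pt[v,u[-1]])
for a in (L,Rr):
    a=np.array(a); print(np.round(a[::5],4).tolist())
m=box(Ps)&(Ps[...,2]>.03)
q=Ps[m]; 
for yaw in (-4,-2,0,2,4):
    n0=R.from_euler('z',yaw,degrees=True).apply([np.cos(np.radians(27)),0,np.sin(np.radians(27))])
    H,e=np.histogram(q@n0,bins=np.arange(.4,.72,.002)); k=np.argsort(H)[-6:][::-1]; print(yaw,[(round(e[i],3),H[i]) for i in k])
E
```

```text
711
[[     0      0    560    420 234489]
 [   355    149      7     15     69]
 [   303    151     62     63    575]
 [   356    179      4     13     27]]
((616.5357666015625, -182.58551025390625), (292.8401794433594, 254.88751220703125), 89.01219940185547)
[[0.7444, -0.1611, 0.0083], [0.7219, -0.234, 0.0186], [0.7045, -0.0556, 0.0133], [0.687, -0.0556, 0.0149], [0.6696, -0.0556, 0.0165], [0.6518, -0.0588, 0.0206], [0.6354, -0.059, 0.0171], [0.6189, -0.0592, 0.0146], [0.6022, -0.0594, 0.0125], [0.5857, -0.0596, 0.0093], [0.5671, -0.0623, 0.0236], [0.5511, -0.0627, 0.0163], [0.5338, -0.0625, 0.0223], [0.5176, -0.0628, 0.0165], [0.4992, -0.1903, 0.0086]]
[[0.7444, -0.1611, 0.0083], [0.7232, -0.2484, 0.0134], [0.7049, -0.2507, 0.0188], [0.6889, -0.2514, 0.0134], [0.6694, -0.0589, 0.0175], [0.6528, -0.0624, 0.0149], [0.6388, -0.289, 0.0081], [0.6187, -0.2354, 0.0252], [0.6033, -0.2435, 0.0158], [0.5865, -0.2402, 0.0148], [0.5694, -0.1202, 0.0081], [0.554, -0.3047, 0.0086], [0.5357, -0.2591, 0.019], [0.519, -0.2589, 0.0189], [0.4992, -0.1903, 0.0086]]
-4 [(np.float64(0.64), np.int64(387
[... 354 characters left out ...]
int64(263)), (np.float64(0.624), np.int64(261))]
0 [(np.float64(0.61), np.int64(564)), (np.float64(0.608), np.int64(412)), (np.float64(0.612), np.int64(400)), (np.float64(0.628), np.int64(394)), (np.float64(0.622), np.int64(338)), (np.float64(0.624), np.int64(281))]
2 [(np.float64(0.606), np.int64(723)), (np.float64(0.604), np.int64(652)), (np.float64(0.62), np.int64(552)), (np.float64(0.618), np.int64(265)), (np.float64(0.64), np.int64(255)), (np.float64(0.616), np.int64(232))]
4 [(np.float64(0.6), np.int64(677)), (np.float64(0.598), np.int64(536)), (np.float64(0.612), np.int64(400)), (np.float64(0.616), np.int64(314)), (np.float64(0.614), np.int64(276)), (np.float64(0.602), np.int64(275))]
```

```bash
cat > fit.py <<'E'
from h import *
def frame(yaw): # columns x,y,z of cradle
    b=R.from_euler('z',yaw,degrees=True).as_matrix(); a=np.radians(27)
    return b@np.array([[np.cos(a),0,-np.sin(a)],[0,1,0],[np.sin(a),0,np.cos(a)]])
def box(P): return (P[...,0]>.46)&(P[...,0]<.76)&(P[...,1]>-.34)&(P[...,1]<-.02)&(P[...,2]>.03)
E
python3 - <<'E'
from fit import *
Ps=np.load("Pscene.npy"); q=Ps[box(Ps)]
F=frame(2.5); h=q@F[:,0]
for lo,hi in ((.598,.609),(.614,.624),(.634,.644)):
    k=q[(h>lo)&(h<hi)]
    for _ in range(6):
        c0=k.mean(0); n=np.linalg.svd(k-c0,full_matrices=False)[2][2]; n*=np.sign(n[0]); d=(q-c0)@n
        k=q[(abs(d)<.0025)]
        k=k[(k@F[:,0]>lo-.003)&(k@F[:,0]<hi+.003)]
    print(len(k),n,"tilt",np.degrees(np.arcsin(n[2])),"yaw",np.degrees(np.arctan2(n[1],n[0])),"off",c0@F[:,0],"y,z rng",np.percentile(k@F[:,1:],[1,50,99],axis=0).round(3).tolist())
# image of cradle-frame rectified: plot points (y,z) coloured by h
img=np.full((520,640,3),0,np.uint8)
S=dict(np.load("scene0.npz"))["img"][box(Ps)]
Y=q@F[:,1];Z=q@F[:,2]
print(Y.min(),Y.max(),Z.min(),Z.max())
for y,z,hh in zip(Y,Z,h):
    col=cv2.applyColorMap(np.uint8([[np.clip((hh-.58)/.08,0,1)*255]]),cv2.COLORMAP_JET)[0,0]
    cv2.circle(img,(int((y+.36)*2000),int((.1-z)*2000)+ -0),2,col.tolist(),-1)
E
```

```text
1481 [0.89015588 0.03758891 0.45410306] tilt 27.007238181164325 yaw 2.4180116651292476 off 0.6047321599897849 y,z rng [[-0.279, -0.253], [-0.181, -0.2], [-0.113, -0.076]]
1131 [0.87771583 0.03614814 0.47781611] tilt 28.54286555752784 yaw 2.3583557542096125 off 0.6192361902087847 y,z rng [[-0.279, -0.258], [-0.243, -0.183], [-0.092, -0.08]]
407 [0.88938679 0.04104104 0.45530954] tilt 27.084852209478214 yaw 2.6420580340449877 off 0.6402434529442758 y,z rng [[-0.276, -0.202], [-0.096, -0.101], [-0.084, 0.003]]
-0.28718029680731827 -0.08115324083282217 -0.27811472013725397 0.0056155847066820625
```

```bash
python3 - <<'E'
from fit import *
Ps=np.load("Pscene.npy"); Pt=np.load("Ptop.npy")
F=frame(2.42)
S=dict(np.load("scene0.npz"))["img"]
img=np.zeros((600,800,3),np.uint8)
m=box(Ps); q=Ps[m]@F; c=S[m]
print(q.min(0),q.max(0))
for (h,y,z),col in zip(q,c):
    k=cv2.applyColorMap(np.uint8([[np.clip((h-.585)/.07,0,1)*255]]),cv2.COLORMAP_JET)[0,0].tolist()
    Y=int((-.08-y)*1800); Z=int((.01-z)*2000)
    cv2.circle(img,(Y,Z),2,k,-1); cv2.circle(img,(Y+400,Z),2,np.clip(col.astype(int)*2,0,255).tolist(),-1)
cv2.imwrite("pics/rect.png",img)
E
```

```text
[ 0.47563003 -0.2863472  -0.27828288] [ 0.67666759 -0.08032554  0.00555487]
```

View pics/rect.png

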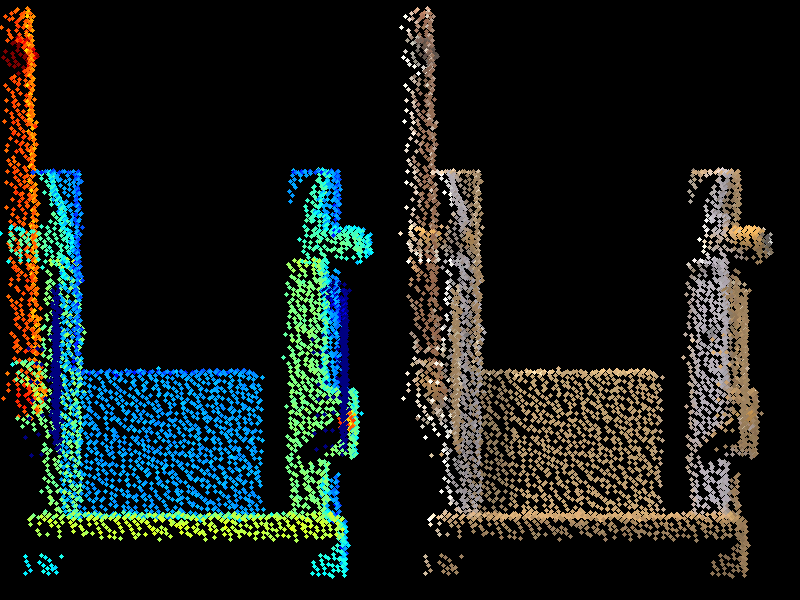

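```bash
python3 - <<'E'
from fit import *
Ps=np.load("Pscene.npy"); Pt=np.load("Ptop.npy")
F=frame(2.42)
q=Ps[box(Ps)]@F-[.6085,-.18,-.247]
def sel(x,y,z): 
    a=np.ones(len(q),bool)
    for i,(lo,hi) in enumerate((x,y,z)): a&=(q[:,i]>lo)&(q[:,i]<hi)
    return q[a]
def H(v,lo,hi,st=.001):
    h,e=np.histogram(v,bins=np.arange(lo,hi+st,st)); return [(round((e[i]+st/2)*1000,1),int(h[i])) for i in range(len(h)) if h[i]]
print("ply x",np.median(sel((-.012,.003),(-.03,.05),(.02,.06))[:,0]),"ply top",np.sort(sel((-.012,.003),(-.04,.05),(.03,.09))[:,2])[-12:].round(4))
print("top strips z",H(sel((-.01,.004),(-.09,.09),(.15,.18))[:,2],.165,.18))
print("bar front x",np.median(sel((.028,.036),(.07,.1),(.08,.2))[:,0]))
b=sel((.02,.036),(.06,.11),(.075,.2)); print("bar y",H(b[:,1],.07,.105)); b=sel((.015,.036),(.06,.11),(.22,.27));print("bar end",np.sort(b[:,2])[-6:])
b=sel((.008,.016),(-.09,-.03),(.02,.11)); print("right lip y",H(b[:,1],-.085,-.04))
b=sel((.008,.016),(.03,.09),(.02,.11)); print("left lip y",H(b[:,1],.04,.085))
b=sel((-.004,.006),(.03,.09),(.02,.11)); print("left wall y",H(b[:,1],.04,.085))
b=sel((-.02,.03),(-.05,.05),(-.02,.01)); print("ledge z", H(b[:,2],-.02,.01))
b=sel((.036,.08),(.06,.11),(.2,.25)); print("knob",len(b),b.min(0),b.max(0))
b=sel((-.01,.0),(-.11,.11),(.15,.18)); print("strip y",H(b[:,1],-.09,.09))
E
```

```text
ply x -0.0035696154466636765 ply top [0.0716 0.0716 0.0716 0.0716 0.0717 0.0717 0.0717 0.0717 0.0717 0.0718
 0.0719 0.0728]
top strips z [(np.float64(165.5), 5), (np.float64(166.5), 12), (np.float64(167.5), 10), (np.float64(168.5), 7), (np.float64(169.5), 12), (np.float64(170.5), 14), (np.float64(171.5), 19), (np.float64(172.5), 1)]
bar front x 0.03186323594042706
bar y [(np.float64(76.5), 1), (np.float64(77.5), 3), (np.float64(78.5), 7), (np.float64(79.5), 27), (np.float64(80.5), 40), (np.float64(81.5), 54), (np.float64(82.5), 38), (np.float64(83.5), 24), (np.float64(84.5), 21), (np.float64(85.5), 12), (np.float64(86.5), 14), (np.float64(87.5), 15), (np.float64(88.5), 12), (np.float64(89.5), 18), (np.float64(90.5), 14), (np.float64(91.5), 16), (np.float64(92.5), 10), (np.float64(93.5), 10), (np.float64(94.5), 5), (np.float64(95.5), 4), (np.float64(96.5), 4), (np.float64(97.5), 1)]
bar end [0.25087513 0.25101863 0.25123682 0.25208748 0.25212493 0.25255487]
right lip y [(np.float64(-84.5), 4), (np.float64(-83.5), 6), (np.float64(-82.5), 4), (np.float64(-81.5), 17), (np.float64(-80.5),
[... 3070 characters left out ...]
2), (np.float64(-67.5), 1), (np.float64(-66.5), 1), (np.float64(-65.5), 1), (np.float64(-64.5), 2), (np.float64(-63.5), 2), (np.float64(-62.5), 3), (np.float64(-61.5), 3), (np.float64(54.5), 2), (np.float64(55.5), 4), (np.float64(56.5), 8), (np.float64(57.5), 7), (np.float64(58.5), 5), (np.float64(59.5), 2), (np.float64(60.5), 3), (np.float64(61.5), 5), (np.float64(62.5), 1), (np.float64(63.5), 3), (np.float64(64.5), 4), (np.float64(65.5), 2), (np.float64(66.5), 4), (np.float64(67.5), 4), (np.float64(68.5), 3), (np.float64(69.5), 3), (np.float64(70.5), 5), (np.float64(71.5), 2), (np.float64(73.5), 1), (np.float64(74.5), 1), (np.float64(78.5), 1), (np.float64(79.5), 1), (np.float64(81.5), 1)]
```

```bash
cat >> fit.py <<'E'
F0=frame(2.42); O=F0@np.array([.6085,-.182,-.247])   # cradle frame
def C(x,y,z): return O+F0@np.array([x,y,z])
def Rtool(zdir,xdir):
    z=np.array(zdir,float);z/=np.linalg.norm(z); x=np.array(xdir,float); x-=z*(x@z); x/=np.linalg.norm(x)
    return np.c_[x,np.cross(z,x),z]
def go(p,Rm,s=None):
    s=s or r.read_state(); R0=R.from_quat(s["eef_rot"]).as_matrix()
    d=R0.T@(np.array(p)-s["ee_pos"])*1000; rv=np.degrees(R.from_matrix(R0.T@Rm).as_rotvec())
    print("xyz",d.round(1).tolist(),"rot",rv.round(1).tolist()); return d,rv
def st():
    s=r.read_state(); print("t",round(s["time"],2),"p",s["ee_pos"].round(4),"q",s["eef_rot"].round(3),"F",s["ft_force"].round(1),"w",round(s["width"],4),"j",s["joint_positions"].round(2)); return s
def yawx(d): return np.array([np.cos(np.radians(d)),np.sin(np.radians(d)),0])
E
python3 - <<'E'
from fit import *
print("O",O,"mouth",C(0,0,.172),"bar tip",C(.027,.089,.253),"knob",C(.05,.089,.23),"easel origin",O-.08*yawx(2.42))
go([.42,-.27,.45],Rtool([0,0,-1],yawx(2)))
E
```

```text
O [ 0.66141442 -0.1542097   0.05617461] mouth [ 0.58339769 -0.15750685  0.20942773] bar tip [ 0.56693501 -0.06912315  0.293857  ] knob [ 0.59784235 -0.06781694  0.28380563] easel origin [ 0.58148577 -0.15758765  0.05617461]
xyz [-204.5, -269.3, -219.8] rot [-0.0, 0.1, -67.4]
```

{"name": "apply_moves", "arguments": {
  "increments": [
    {"xyz": [-50,-60,-220],"rotation": [0,0,-30],"grip": 0},
    {"xyz": [-100,-140,-220],"rotation": [0,0,-60],"grip": 0},
    {"xyz": [-204,-269,-220],"rotation": [0,0,-67],"grip": 0},
    {"xyz": [-204,-269,-220],"rotation": [0,0,-67],"grip": 0},
    {"xyz": [-204,-269,-220],"rotation": [0,0,-67],"grip": 0}
  ]
}}

```text
time: 0.78
ee_pos: [0.3729, -0.3579, 0.4083]
eef_rot: [0.995, -0.099, -0.0, -0.0]
ft_force: [0.2, -1.1, 0.6]
width: 0.0869
```

```bash
python3 - <<'E'
from fit import *
st(); go([.42,-.27,.45],Rtool([0,0,-1],yawx(2)))
c=cam("wrist"); cv2.imwrite("pics/w1.png",c["img"]); np.savez("w1.npz",**c)
E
```

```text
t 0.78 p [ 0.3729 -0.3579  0.4083] q [ 0.995 -0.099 -0.    -0.   ] F [ 0.2 -1.1  0.6] w 0.0869 j [ 0.96  0.08 -0.3   1.4   0.02  1.67  0.46]
xyz [28.9, -95.5, -41.6] rot [-0.0, 0.0, -13.3]
```

View pics/w1.png

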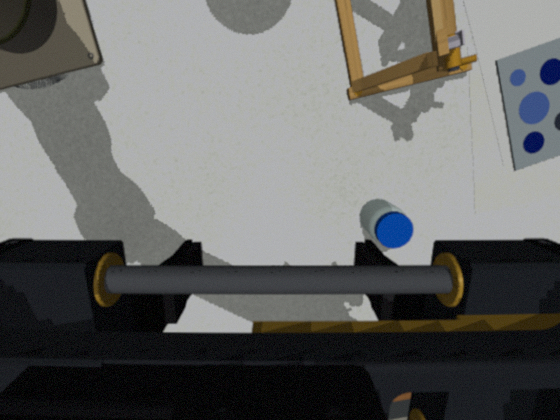

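```bash
python3 - <<'E'
from fit import *
go([.57,-.33,.45],Rtool([0,0,-1],yawx(2)))
E
```

```text
xyz [185.3, -54.4, -36.6] rot [-0.0, -0.3, -12.2]
```

{"name": "apply_moves", "arguments": {
  "increments": [
    {"xyz": [60,-20,-20],"rotation": [0,0,-10],"grip": 0},
    {"xyz": [120,-40,-36],"rotation": [0,0,-12],"grip": 0},
    {"xyz": [185,-54,-37],"rotation": [0,0,-12],"grip": 0},
    {"xyz": [185,-54,-37],"rotation": [0,0,-12],"grip": 0},
    {"xyz": [185,-54,-37],"rotation": [0,0,-12],"grip": 0}
  ]
}}

```text
time: 1.45
ee_pos: [0.5709, -0.3299, 0.4485]
eef_rot: [1.0, 0.017, 0.002, -0.001]
ft_force: [-0.2, -0.6, 0.8]
width: 0.0872
```

```bash
python3 - <<'E'
from fit import *
st(); 
c=cam("wrist"); np.savez("w2.npz",**c)
im=c["img"].copy()
P=[C(0,0,0),C(0,.0665,.172),C(0,-.0665,.172),C(.007,.058,.118),C(.007,-.058,.118),C(.05,.089,.23),C(.066,.089,.23),C(.027,.089,.253),C(-.004,.0,.072),C(0,.065,0),C(0,-.065,0)]
for p in proj(c,P): cv2.circle(im,tuple(int(v*16) for v in p),32,(0,0,255),1,cv2.LINE_AA,4)
cv2.imwrite("pics/w2.png",cv2.resize(im[:300],None,fx=1.42,fy=1.42,interpolation=cv2.INTER_CUBIC))
s=dict(np.load("top0.npz")); im=s["img"].copy()
im=cv2.resize(im[130:240,290:400],None,fx=5,fy=5,interpolation=cv2.INTER_CUBIC)
for p in proj(s,P): cv2.circle(im,tuple(int((a-b)*5*16) for a,b in zip(p,(290,130))),48,(0,0,255),1,cv2.LINE_AA,4)
cv2.imwrite("pics/t2.png",im)
E
```

```text
t 1.45 p [ 0.5709 -0.3299  0.4485] q [ 1.     0.017  0.002 -0.001] F [-0.2 -0.6  0.8] w 0.0872 j [ 0.68  0.45 -0.4   0.87  0.17  1.84  0.4 ]
```

View pics/w2.png

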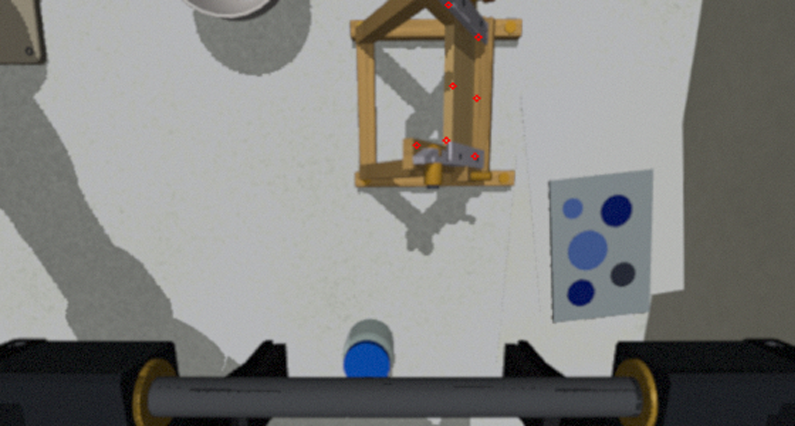

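View pics/t2.png

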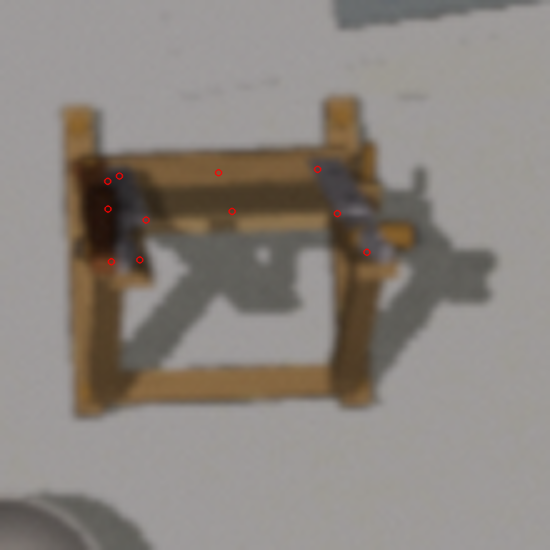

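{"name": "apply_moves", "arguments": {
  "increments": [
    {"xyz": [-10,50,0],"rotation": [0,0,0],"grip": 0},
    {"xyz": [-20,90,0],"rotation": [0,0,0],"grip": 0},
    {"xyz": [-20,90,0],"rotation": [0,0,0],"grip": 0}
  ]
}}

```text
time: 1.88
ee_pos: [0.5493, -0.4254, 0.4494]
eef_rot: [1.0, 0.012, 0.001, 0.001]
ft_force: [0.4, 1.3, 0.0]
width: 0.087
```

```bash
python3 - <<'E'
from fit import *
st(); 
c=cam("wrist"); np.savez("w3.npz",**c)
print("cam",-c["R"].T@c["t"])
P=cloud(c); m=box(P)&(np.arange(420)[:,None]<225)
q=(P[m]-O)@F0
def sel(x,y,z): 
    a=np.ones(len(q),bool)
    for i,(lo,hi) in enumerate((x,y,z)): a&=(q[:,i]>lo)&(q[:,i]<hi)
    return q[a]
print("ply x",np.median(sel((-.012,.003),(-.04,.04),(.02,.06))[:,0]))
print("ply top",np.percentile(sel((-.008,.003),(-.04,.04),(.05,.09))[:,2],[95,99]))
print("bar x",np.median(sel((.028,.037),(.075,.1),(.08,.2))[:,0]))
for nm,a in (("lips",sel((.008,.016),(-.11,.11),(.02,.11))),("strips",sel((-.007,.0),(-.11,.11),(.13,.17))),("bar",sel((.022,.037),(.07,.11),(.08,.25)))):
    h,e=np.histogram(a[:,1],bins=np.arange(-.1,.1,.001)); print(nm,[(int(round(e[i]*1000)),int(h[i])) for i in range(len(h)) if h[i]])
b=sel((.038,.08),(.06,.11),(.2,.26)); print("knob",len(b),b.min(0),b.max(0))
a=sel((-.008,.004),(-.1,.1),(.15,.19)); print("strip top",np.sort(a[:,2])[-10:].round(4))
cv2.imwrite("pics/w3.png",cv2.resize(c["img"][:210,200:480],None,fx=2.8,fy=2.8,interpolation=cv2.INTER_CUBIC))
E
```

```text
t 1.88 p [ 0.5493 -0.4254  0.4494] q [1.    0.012 0.001 0.001] F [0.4 1.3 0. ] w 0.087 j [ 0.76  0.55 -0.36  0.72  0.19  1.89  0.54]
cam [ 0.54696095 -0.35686166  0.60248423]
ply x -0.004878967395277002
ply top [0.0710589  0.07156205]
bar x nan
lips [(-97, 3), (-96, 9), (-95, 9), (-94, 5), (-93, 8), (-92, 5), (-91, 5), (-90, 5), (-89, 5), (-88, 4), (-87, 6), (-86, 3), (-85, 5), (-84, 3), (-83, 5), (-82, 5), (-81, 8), (-80, 31), (-79, 13), (-78, 13), (-77, 13), (-76, 14), (-75, 9), (-74, 18), (-73, 16), (-72, 7), (-71, 13), (-70, 14), (-69, 13), (-68, 13), (-67, 7), (-66, 15), (-65, 14), (-64, 15), (-63, 8), (-62, 14), (-61, 12), (-60, 11), (-59, 4)]
strips [(-100, 4), (-99, 5), (-98, 4), (-97, 3), (-96, 3), (-95, 3), (-94, 5), (-93, 5), (-92, 2), (-91, 4), (-90, 4), (-89, 5), (-88, 4), (-87, 12), (-86, 17), (-85, 10), (-84, 13), (-83, 11), (-82, 12), (-81, 15), (-80, 13), (-79, 16), (-78, 8), (-77, 4), (-76, 4), (-75, 5), (-74, 3), (-73, 6), (-72, 4), (-71, 10), (-70, 3), (-69, 7), (-68, 8), (-67, 7), (-66, 9), (-65, 13), (-64, 10), (-63, 7), (-62, 12), (-61, 14)]
bar []
  return _methods._mean(a, axis=axis, dtype=dtype,
  ret = ret.dtype.type(ret / rcount)
Traceback (most recent call last):
ValueError: zero-size array to reduction operation minimum which has no identity
```

{"name": "apply_moves", "arguments": {
  "increments": [
    {"xyz": [0,-60,0],"rotation": [0,0,0],"grip": 0},
    {"xyz": [0,-120,0],"rotation": [0,0,0],"grip": 0},
    {"xyz": [5,-180,0],"rotation": [0,0,0],"grip": 0},
    {"xyz": [5,-185,0],"rotation": [0,0,0],"grip": 0},
    {"xyz": [5,-185,0],"rotation": [0,0,0],"grip": 0}
  ]
}}

```text
time: 2.55
ee_pos: [0.5498, -0.2377, 0.4506]
eef_rot: [1.0, 0.014, 0.002, 0.001]
ft_force: [-0.2, -0.2, 0.4]
width: 0.087
```

```bash
cat > w.py <<'E'
from fit import *
import sys
st(); tag=sys.argv[1]
c=cam("wrist"); np.savez(tag+".npz",**c)
print("cam",-c["R"].T@c["t"])
cv2.imwrite(f"pics/{tag}.png",c["img"])
P=cloud(c); m=box(P)&(np.arange(420)[:,None]<235)
q=(P[m]-O)@F0
def sel(x,y,z): 
    a=np.ones(len(q),bool)
    for i,(lo,hi) in enumerate((x,y,z)): a&=(q[:,i]>lo)&(q[:,i]<hi)
    return q[a]
a=sel((-.012,.003),(-.04,.04),(.02,.06)); print("ply x",np.median(a[:,0]))
a=sel((-.008,.003),(-.04,.04),(.05,.09)); print("ply top",np.sort(a[:,2])[-8:])
a=sel((.022,.037),(.07,.11),(.08,.25));print("bar x",np.median(a[:,0]))
for nm,a in (("lips",sel((.008,.016),(-.11,.11),(.02,.11))),("strips",sel((-.007,.0),(-.11,.11),(.13,.17))),("bar",sel((.022,.037),(.07,.11),(.08,.25)))):
    h,e=np.histogram(a[:,1],bins=np.arange(-.09,.1,.001)); print(nm,[(int(round(e[i]*1000)),int(h[i])) for i in range(len(h)) if h[i]])
b=sel((.038,.08),(.06,.11),(.2,.26)); print("knob",len(b),b.min(0) if len(b) else "",b.max(0) if len(b) else "")
a=sel((-.008,.004),(-.1,.1),(.15,.19)); print("strip top",np.sort(a[:,2])[-10:].round(4))
E
python3 w.py w4 2>/dev/null
```

```text
t 2.55 p [ 0.5498 -0.2377  0.4506] q [1.    0.014 0.002 0.001] F [-0.2 -0.2  0.4] w 0.087 j [ 0.65  0.29 -0.44  1.08  0.13  1.79  0.28]
cam [ 0.54686507 -0.16910407  0.60367496]
ply x -0.004823485533760748
ply top [0.07111887 0.07113387 0.07116108 0.07131529 0.07137006 0.07138443
 0.07152567 0.07229691]
bar x 0.031141071876879374
lips [(-90, 4), (-89, 3), (-88, 4), (-87, 6), (-86, 9), (-85, 3), (-84, 4), (-83, 4), (-82, 3), (-81, 6), (-80, 4), (-79, 11), (-78, 9), (-77, 11), (-76, 10), (-75, 8), (-74, 10), (-73, 12), (-72, 8), (-71, 10), (-70, 12), (-69, 10), (-68, 8), (-67, 13), (-66, 9), (-65, 9), (-64, 11), (-63, 11), (-62, 10), (-61, 11), (-60, 11), (-59, 10), (56, 9), (57, 20), (58, 12), (59, 12), (60, 15), (61, 10), (62, 10), (63, 15), (64, 11), (65, 12), (66, 14), (67, 12), (68, 12), (69, 12), (70, 13), (71, 12), (72, 11), (73, 12), (74, 14), (75, 12), (76, 14), (77, 12), (78, 4), (79, 5), (80, 6), (81, 10), (82, 4), (83, 8), (84, 6), (85, 5), (86, 4), (87, 6), (88, 4), (89, 5), (90, 2), (91, 1)]
strips [(-90, 4), (-89, 3), (-88, 3), (-87, 1), (-86, 5), (-85, 5), (-84, 5), (-8
[... 255 characters left out ...]
14), (62, 12), (63, 10), (64, 13), (65, 14), (66, 12), (67, 8), (68, 10), (69, 10), (70, 9), (71, 7), (72, 7), (73, 7), (74, 2), (75, 2), (76, 5), (77, 2), (78, 3), (79, 4), (80, 3), (81, 3), (82, 4), (83, 3), (84, 2), (85, 3), (86, 2), (87, 5), (88, 4), (89, 4), (90, 2), (91, 7), (92, 3), (93, 4), (94, 5), (95, 4), (96, 3), (97, 2), (98, 3)]
bar [(80, 9), (81, 68), (82, 80), (83, 98), (84, 128), (85, 82), (86, 59), (87, 51), (88, 41), (89, 43), (90, 42), (91, 44), (92, 39), (93, 36), (94, 37), (95, 30), (96, 23), (97, 11), (98, 14)]
knob 663 [0.03807523 0.08266235 0.22257208] [0.06541805 0.10027243 0.2382656 ]
strip top [0.1718 0.1718 0.1718 0.1719 0.172  0.1722 0.1723 0.1723 0.173  0.1731]
```

View pics/w4.png

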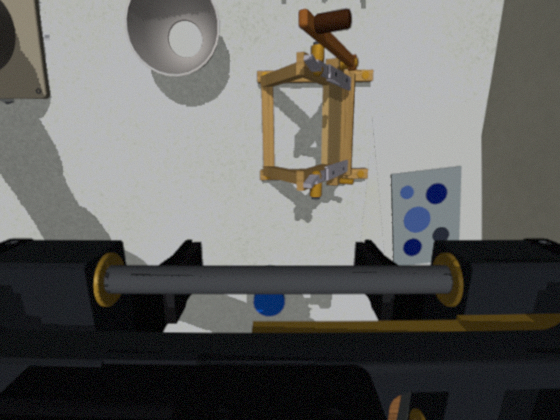

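{"name": "apply_moves", "arguments": {
  "increments": [
    {"xyz": [0,-60,0],"rotation": [0,0,0],"grip": 110},
    {"xyz": [0,-120,0],"rotation": [0,0,0],"grip": 110},
    {"xyz": [0,-180,0],"rotation": [0,0,0],"grip": 110},
    {"xyz": [0,-240,0],"rotation": [0,0,0],"grip": 110},
    {"xyz": [0,-300,0],"rotation": [0,0,0],"grip": 110}
  ]
}}

```text
time: 3.22
ee_pos: [0.5421, 0.061, 0.4494]
eef_rot: [1.0, 0.011, 0.002, 0.001]
ft_force: [0.9, 0.1, 1.0]
width: 0.0513
```

{"name": "apply_moves", "arguments": {
  "increments": [
    {"xyz": [0,-40,50],"rotation": [0,0,0],"grip": 110},
    {"xyz": [0,-50,100],"rotation": [0,0,0],"grip": 110},
    {"xyz": [0,-50,130],"rotation": [0,0,0],"grip": 110},
    {"xyz": [0,-50,130],"rotation": [0,0,0],"grip": 110},
    {"xyz": [0,-50,130],"rotation": [0,0,0],"grip": 110}
  ]
}}

```text
time: 3.85
ee_pos: [0.5423, 0.1099, 0.3208]
eef_rot: [1.0, 0.011, 0.003, 0.001]
ft_force: [0.3, -0.4, 0.1]
width: 0.0495
```

```bash
python3 - <<'E'
from fit import *
st(); c=cam("wrist"); np.savez("w5.npz",**c); cv2.imwrite("pics/w5.png",c["img"])
P=cloud(c); m=(P[...,2]>.135)&(P[...,2]<.155)&(P[...,0]>.45)&(P[...,0]<.75)&(P[...,1]>.08)&(P[...,1]<.3)
m[250:]=0
n,l,s,ce=cv2.connectedComponentsWithStats(m.astype(np.uint8))
for i in range(1,n):
    if s[i,4]<40: continue
    q=P[l==i]; vx,vy,x0,y0=cv2.fitLine(q[:,:2].astype(np.float32),cv2.DIST_HUBER,0,.001,.001).ravel()
    print(s[i],"med z",np.median(q[:,2]),"edge yaw",np.degrees(np.arctan2(vy,vx)),cv2.minAreaRect(q[:,:2].astype(np.float32)*1000))
E
```

```text
t 3.85 p [0.5423 0.1099 0.3208] q [1.    0.011 0.003 0.001] F [ 0.3 -0.4  0.1] w 0.0495 j [ 0.29  0.19 -0.66  1.48  0.12  1.5  -0.35]
[ 339   51   15  130 1241] med z 0.14347971102986942 edge yaw -88.32764 ((612.83447265625, 194.1544189453125), (9.074226379394531, 129.8045196533203), 1.8456767797470093)
[274  55   9 129 989] med z 0.14281165600613893 edge yaw -88.03283 ((541.4346313476562, 188.89883422851562), (7.985443592071533, 129.50588989257812), 1.9566882848739624)
[ 400   61   22  129 1385] med z 0.14327607493003378 edge yaw -87.990234 ((682.7089233398438, 186.3103485107422), (10.859264373779297, 131.40762329101562), 1.670392632484436)
```

View pics/w5.png

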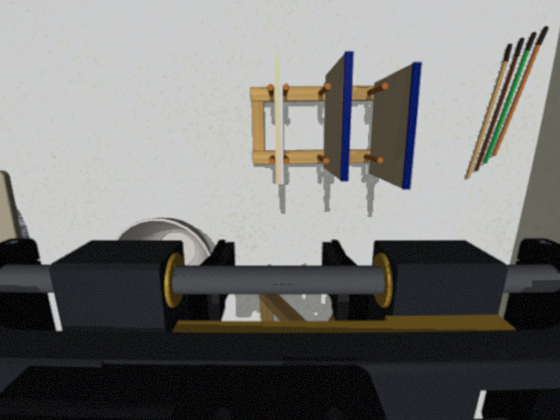

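```bash
python3 - <<'E'
from fit import *
go([.5403,.1885,.124],Rtool([0,0,-1],yawx(1.9)))
E
```

```text
xyz [-1.6, -78.6, 196.9] rot [0.1, -0.4, -0.7]
```

{"name": "apply_moves", "arguments": {
  "increments": [
    {"xyz": [-1,-55,0],"rotation": [0.1,-0.4,-0.7],"grip": 110},
    {"xyz": [-1.6,-78.6,30],"rotation": [0.1,-0.4,-0.7],"grip": 110},
    {"xyz": [-1.6,-78.6,80],"rotation": [0.1,-0.4,-0.7],"grip": 110},
    {"xyz": [-1.6,-78.6,110],"rotation": [0.1,-0.4,-0.7],"grip": 110},
    {"xyz": [-1.6,-78.6,110],"rotation": [0.1,-0.4,-0.7],"grip": 110}
  ]
}}

```text
time: 4.53
ee_pos: [0.5396, 0.188, 0.2103]
eef_rot: [1.0, 0.017, -0.001, 0.0]
ft_force: [0.2, -0.1, -0.1]
width: 0.0497
```

```bash
python3 - <<'E'
from fit import *
st();go([.5403,.1885,.124],Rtool([0,0,-1],yawx(1.9)))
c=cam("wrist"); cv2.imwrite("pics/w6.png",c["img"])
E
```

```text
t 4.53 p [0.5396 0.188  0.2103] q [ 1.     0.017 -0.001  0.   ] F [ 0.2 -0.1 -0.1] w 0.0497 j [ 0.17  0.3  -0.7   1.6   0.2   1.31 -0.53]
xyz [1.0, -0.5, 86.3] rot [0.0, 0.2, -0.0]
```

View pics/w6.png

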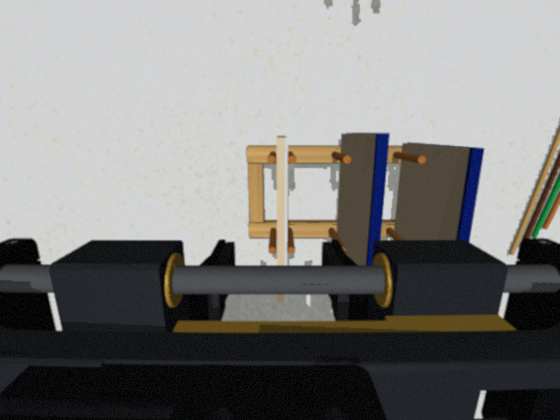

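{"name": "apply_moves", "arguments": {
  "increments": [
    {"xyz": [1,0,45],"rotation": [0,0,0],"grip": 110},
    {"xyz": [1,0,75],"rotation": [0,0,0],"grip": 110},
    {"xyz": [1,0,86],"rotation": [0,0,0],"grip": 110},
    {"xyz": [1,0,86],"rotation": [0,0,0],"grip": 110}
  ]
}}

```text
time: 5.08
ee_pos: [0.5421, 0.1888, 0.1275]
eef_rot: [1.0, 0.016, 0.001, -0.001]
ft_force: [0.3, -0.2, 0.3]
width: 0.0492
```

{"name": "apply_moves", "arguments": {
  "increments": [
    {"xyz": [0,0,0],"rotation": [0,0,0],"grip": 230},
    {"xyz": [0,0,0],"rotation": [0,0,0],"grip": 230},
    {"xyz": [0,0,0],"rotation": [0,0,0],"grip": 230},
    {"xyz": [0,0,0],"rotation": [0,0,0],"grip": 230},
    {"xyz": [0,0,0],"rotation": [0,0,0],"grip": 255}
  ],
  "squeeze": 15
}}

```text
time: 5.7
ee_pos: [0.5421, 0.1888, 0.1275]
eef_rot: [1.0, 0.016, 0.001, -0.0]
ft_force: [-0.8, -0.7, 0.9]
width: 0.0083
```

{"name": "apply_moves", "arguments": {
  "increments": [
    {"xyz": [0,0,0],"rotation": [0,0,0],"grip": 255},
    {"xyz": [0,0,-15],"rotation": [0,0,0],"grip": 255},
    {"xyz": [0,0,-40],"rotation": [0,0,0],"grip": 255},
    {"xyz": [0,0,-80],"rotation": [0,0,0],"grip": 255},
    {"xyz": [0,0,-120],"rotation": [0,0,0],"grip": 255}
  ],
  "squeeze": 45
}}

```text
time: 6.32
ee_pos: [0.5416, 0.1887, 0.2493]
eef_rot: [1.0, 0.017, 0.0, -0.0]
ft_force: [0.7, 0.5, -2.2]
width: 0.0079
```

```bash
python3 - <<'E'
from fit import *
st()
c=cam("scene"); cv2.imwrite("pics/s2.png",c["img"])
Rz=Rtool(-F0[:,2],F0[:,0])
print("goal orient"); go(C(0,0,.275+.1135),Rz)
E
```

```text
t 6.33 p [0.5416 0.1887 0.2493] q [ 1.     0.017  0.    -0.   ] F [ 0.7  0.5 -2.2] w 0.0079 j [ 0.17  0.28 -0.7   1.55  0.18  1.38 -0.52]
goal orient
xyz [-68.6, 348.9, -148.7] rot [-0.0, 26.6, -0.6]
```

View pics/s2.png

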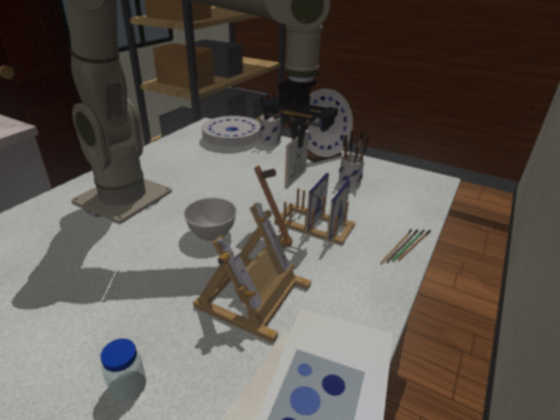

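{"name": "apply_moves", "arguments": {
  "increments": [
    {"xyz": [-15,10,-60],"rotation": [0,0,0],"grip": 255},
    {"xyz": [-30,20,-120],"rotation": [0,0,0],"grip": 255},
    {"xyz": [-45,40,-170],"rotation": [0,0,0],"grip": 255},
    {"xyz": [-68,80,-200],"rotation": [0,5,0],"grip": 255},
    {"xyz": [-68,130,-210],"rotation": [0,10,0],"grip": 255}
  ]
}}

```text
time: 7.0
ee_pos: [0.4771, 0.0578, 0.4673]
eef_rot: [0.995, 0.018, 0.094, -0.003]
ft_force: [1.9, -0.5, -4.3]
width: 0.008
```

```bash
python3 - <<'E'
from fit import *
st(); Rz=Rtool(-F0[:,2],F0[:,0])
go(C(0,0,.29+.1135),Rz)
E
```

```text
t 7.0 p [0.4771 0.0578 0.4673] q [ 0.995  0.018  0.094 -0.003] F [ 1.9 -0.5 -4.3] w 0.008 j [ 0.44 -0.14 -0.58  1.48 -0.06  1.59 -0.11]
xyz [-16.3, 219.8, 49.0] rot [-0.0, 16.2, -0.3]
```

{"name": "apply_moves", "arguments": {
  "increments": [
    {"xyz": [-10,50,0],"rotation": [0,5,0],"grip": 255},
    {"xyz": [-16,110,0],"rotation": [0,10,0],"grip": 255},
    {"xyz": [-16,170,0],"rotation": [0,16,0],"grip": 255},
    {"xyz": [-16,220,0],"rotation": [0,16.2,-0.3],"grip": 255},
    {"xyz": [-16,220,0],"rotation": [0,16.2,-0.3],"grip": 255}
  ]
}}

```text
time: 7.62
ee_pos: [0.468, -0.1662, 0.4633]
eef_rot: [0.972, 0.018, 0.233, -0.005]
ft_force: [0.0, 1.6, -3.5]
width: 0.0076
```

```bash
python3 - <<'E'
from fit import *
s=st(); Rz=Rtool(-F0[:,2],F0[:,0])
go(C(0,0,.20+.1135),Rz)
print("tcp in cradle",(s["ee_pos"]-O)@F0)
E
```

```text
t 7.62 p [ 0.468  -0.1662  0.4633] q [ 0.972  0.018  0.233 -0.005] F [ 0.   1.6 -3.5] w 0.0076 j [ 0.57 -0.28 -0.14  1.69 -0.25  1.31  0.47]
xyz [-12.1, -4.0, 137.2] rot [0.1, 0.1, -0.3]
tcp in cradle [ 0.0122023  -0.00380507  0.45070687]
```

{"name": "apply_moves", "arguments": {
  "increments": [
    {"xyz": [-12,-4,20],"rotation": [0.1,0.1,-0.3],"grip": 255},
    {"xyz": [-12,-4,70],"rotation": [0.1,0.1,-0.3],"grip": 255},
    {"xyz": [-12,-4,110],"rotation": [0.1,0.1,-0.3],"grip": 255},
    {"xyz": [-12,-4,125],"rotation": [0.1,0.1,-0.3],"grip": 255},
    {"xyz": [-12,-4,125],"rotation": [0.1,0.1,-0.3],"grip": 255}
  ]
}}

```text
time: 8.25
ee_pos: [0.5137, -0.1597, 0.3465]
eef_rot: [0.972, 0.021, 0.233, -0.005]
ft_force: [-0.5, 0.3, -2.0]
width: 0.0073
```

```bash
python3 - <<'E'
from fit import *
s=st(); Rz=Rtool(-F0[:,2],F0[:,0])
go(C(0,0,.18+.1135),Rz)
print("tcp in cradle",(s["ee_pos"]-O)@F0)
for n in ("scene","top","wrist"):
    c=cam(n); np.savez(n+"3.npz",**c); im=c["img"]
    if n=="scene":
        cv2.imwrite("pics/s3.png",cv2.resize(im[60:340,170:370],None,fx=2.1,fy=2.1,interpolation=cv2.INTER_CUBIC))
        P=cloud(c); q=(P-O)@F0
        m=(abs(q[...,0]-.004)<.012)&(abs(q[...,1])<.08)&(q[...,2]>.178)&(q[...,2]<.31)
        a=q[m]; k=a[(abs(a[:,1])<.05)&(a[:,2]<.27)]
        A=np.c_[np.ones(len(k)),k[:,1:]]; co=np.linalg.lstsq(A,k[:,0],rcond=None)[0]
        print(len(k),"face x at y0,z0.18..",co[0]+co[2]*.18,"tilts deg",np.degrees(co[1:]))
        t=a[a[:,2]>.2]; print("y rng",np.percentile(t[:,1],[.5,1,2,50,98,99,99.5]).round(4),"z min",np.percentile(a[:,2],[.5,2,5]))
        # side edges by z bins
        for zb in np.arange(.2,.30,.02):
            w=a[(a[:,2]>zb)&(a[:,2]<zb+.02)][:,1]
            if len(w)>5: print(round(zb,3),w.min().round(4),w.max().round(4))
    else: cv2.imwrite(f"pics/{n}3.png",im)
E
```

```text
t 8.25 p [ 0.5137 -0.1597  0.3465] q [ 0.972  0.021  0.233 -0.005] F [-0.5  0.3 -2. ] w 0.0073 j [ 0.55 -0.21 -0.19  1.87 -0.25  1.05  0.47]
xyz [-0.1, 0.8, 32.3] rot [-0.1, 0.0, 0.0]
tcp in cradle [1.09359398e-04 8.00468822e-04 3.25796307e-01]
897 face x at y0,z0.18.. 0.00402038932588718 tilts deg [-0.02506838  0.21518617]
y rng [-0.0651 -0.0647 -0.0643 -0.0091  0.0629  0.0649  0.0654] z min [0.21330138 0.21484608 0.21804043]
0.2 -0.0654 0.067
0.22 -0.0649 0.0671
0.24 -0.0651 0.0666
0.26 -0.0659 0.067
0.28 -0.0663 0.0673
```

View pics/s3.png

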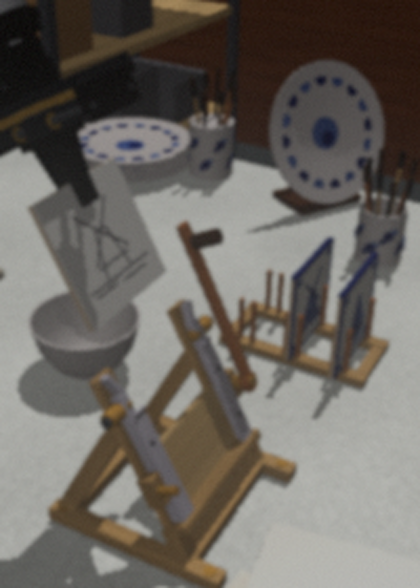

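{"name": "apply_moves", "arguments": {
  "increments": [
    {"xyz": [1.5,1.5,5],"rotation": [0,0,0],"grip": 255},
    {"xyz": [1.5,1.5,30],"rotation": [0,0,0],"grip": 255},
    {"xyz": [1.5,1.5,50],"rotation": [0,0,0],"grip": 255},
    {"xyz": [1.5,1.5,58],"rotation": [0,0,0],"grip": 255},
    {"xyz": [1.5,1.5,58],"rotation": [0,0,0],"grip": 255}
  ]
}}

```text
time: 9.02
ee_pos: [0.5419, -0.161, 0.2978]
eef_rot: [0.972, 0.02, 0.235, -0.005]
ft_force: [-0.8, -0.7, -3.4]
width: 0.0074
```

```bash
cat > chk.py <<'E'
from fit import *
import sys
s=st(); Rz=Rtool(-F0[:,2],F0[:,0]); p=(s["ee_pos"]-O)@F0
print("tcp in cradle",p.round(4),"foot",round(p[2]-.1135,4),"Fcradle",(s["ft_force"]@F0).round(1)); go(O+F0@np.array([.0012,-.0006,p[2]]),Rz,s)
c=cam("scene"); P=cloud(c); q=(P-O)@F0
fz=p[2]-.1135
lo=max(fz+.01,.135)
m=(abs(q[...,0]-.004)<.012)&(abs(q[...,1])<.08)&(q[...,2]>lo)&(q[...,2]<fz+.128)
a=q[m]; k=a[(abs(a[:,1])<.05)&(a[:,2]<fz+.09)]
if len(k)>30:
    A=np.c_[np.ones(len(k)),k[:,1:]]; co=np.linalg.lstsq(A,k[:,0],rcond=None)[0]
    print(len(k),"face x at z=.15",co[0]+co[2]*.15,"tilts deg",np.degrees(co[1:]))
for zb in np.arange(.13,.30,.02):
    w=a[(a[:,2]>zb)&(a[:,2]<zb+.02)][:,1]
    if len(w)>5: print(round(zb,3),w.min().round(4),w.max().round(4))
w=q[(abs(q[...,0])<.012)&(abs(abs(q[...,1])-.045)<.012)&(q[...,2]>.09)&(q[...,2]<.33)]
print("tile top z",np.sort(w[:,2])[-8:].round(4))
cv2.imwrite(f"pics/{sys.argv[1]}.png",cv2.resize(c["img"][60:340,170:370],None,fx=2.1,fy=2.1,interpolation=cv2.INTER_CUBIC))
E
python3 chk.py s4
```

```text
t 9.03 p [ 0.5419 -0.161   0.2978] q [ 0.972  0.02   0.235 -0.005] F [-0.8 -0.7 -3.4] w 0.0074 j [ 0.54 -0.13 -0.21  1.9  -0.24  0.93  0.46]
tcp in cradle [ 0.003  -0.0017  0.2696] foot 0.1561 Fcradle [-2.3 -0.7 -2.6]
xyz [-1.8, -1.1, -0.0] rot [0.0, -0.2, -0.0]
1205 face x at z=.15 0.007379909425997981 tilts deg [0.05190787 0.00838854]
0.15 -0.08 0.0778
0.17 -0.0798 0.079
0.19 -0.0678 0.0634
0.21 -0.0686 0.064
0.23 -0.0678 0.0634
0.25 -0.0679 0.0629
0.27 -0.0682 0.0642
tile top z [0.2867 0.2868 0.2869 0.2869 0.2869 0.2869 0.287  0.287 ]
```

View pics/s4.png

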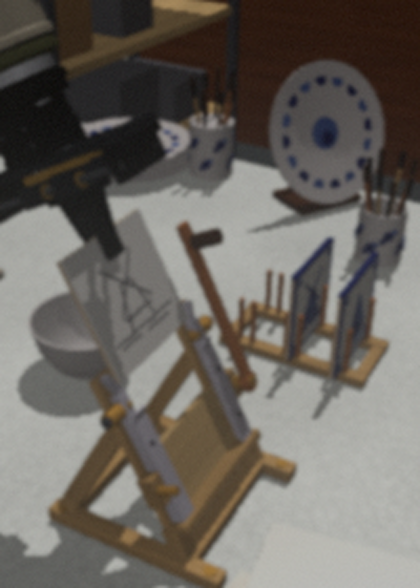

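{"name": "apply_moves", "arguments": {
  "increments": [
    {"xyz": [-2,-1.2,0],"rotation": [0,-0.2,0],"grip": 255},
    {"xyz": [-2,-1.2,0],"rotation": [0,-0.2,0],"grip": 255},
    {"xyz": [-2,-1.2,5],"rotation": [0,-0.2,0],"grip": 255},
    {"xyz": [-2,-1.2,9],"rotation": [0,-0.2,0],"grip": 255},
    {"xyz": [-2,-1.2,9],"rotation": [0,-0.2,0],"grip": 255}
  ]
}}

```text
time: 9.7
ee_pos: [0.5441, -0.1597, 0.2888]
eef_rot: [0.972, 0.02, 0.233, -0.005]
ft_force: [0.4, -0.8, -3.0]
width: 0.0078
```

```bash
python3 chk.py s5
```

```text
t 9.7 p [ 0.5441 -0.1597  0.2888] q [ 0.972  0.02   0.233 -0.005] F [ 0.4 -0.8 -3. ] w 0.0078 j [ 0.53 -0.12 -0.22  1.91 -0.23  0.91  0.46]
tcp in cradle [ 0.001  -0.0006  0.2606] foot 0.1471 Fcradle [-1.1 -0.8 -2.8]
xyz [0.2, 0.0, -0.0] rot [0.0, 0.0, -0.0]
1193 face x at z=.15 0.005030914641916235 tilts deg [0.0097917  0.19403885]
0.15 -0.0799 0.0797
0.17 -0.0794 0.0766
0.19 -0.0668 0.0657
0.21 -0.0665 0.0642
0.23 -0.0662 0.0653
0.25 -0.067 0.0649
0.27 -0.0664 0.0644
tile top z [0.3273 0.3281 0.3282 0.3284 0.3291 0.3292 0.3297 0.33  ]
```

{"name": "apply_moves", "arguments": {
  "increments": [
    {"xyz": [0,0,4],"rotation": [0,0,0],"grip": 255},
    {"xyz": [0,0,8],"rotation": [0,0,0],"grip": 255},
    {"xyz": [0,0,12],"rotation": [0,0,0],"grip": 255},
    {"xyz": [0,0,16],"rotation": [0,0,0],"grip": 255},
    {"xyz": [0,0,20],"rotation": [0,0,0],"grip": 255}
  ],
  "squeeze": 60
}}

```text
time: 10.38
ee_pos: [0.5543, -0.1595, 0.2727]
eef_rot: [0.972, 0.02, 0.235, -0.004]
ft_force: [-0.3, 0.9, 3.4]
width: 0.0076
```

```bash
python3 chk.py s6
```

```text
t 10.38 p [ 0.5543 -0.1595  0.2727] q [ 0.972  0.02   0.235 -0.004] F [-0.3  0.9  3.4] w 0.0076 j [ 0.53 -0.09 -0.23  1.92 -0.23  0.87  0.45]
tcp in cradle [ 0.0028 -0.0008  0.2416] foot 0.1281 Fcradle [1.3 0.9 3.2]
xyz [-1.6, -0.2, -0.0] rot [0.1, -0.2, -0.0]
1176 face x at z=.15 0.007637499863755691 tilts deg [-0.0609853 -0.3618143]
0.13 -0.0795 0.0799
0.15 -0.08 0.079
0.17 -0.0792 0.0784
0.19 -0.0682 0.0643
0.21 -0.0673 0.0647
0.23 -0.0666 0.0648
0.25 -0.0677 0.0635
tile top z [0.3248 0.3252 0.3259 0.3261 0.3267 0.3271 0.3276 0.3279]
```

View pics/s6.png

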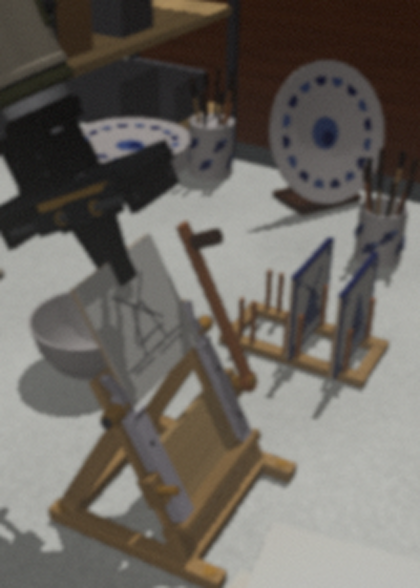

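{"name": "apply_moves", "arguments": {
  "increments": [
    {"xyz": [-2.2,0,0],"rotation": [0,-0.3,0],"grip": 255},
    {"xyz": [-2.2,0,0],"rotation": [0,-0.3,0],"grip": 255},
    {"xyz": [-2.2,0,5],"rotation": [0,-0.3,0],"grip": 255},
    {"xyz": [-2.2,0,12],"rotation": [0,-0.3,0],"grip": 255},
    {"xyz": [-2.2,0,18],"rotation": [0,-0.3,0],"grip": 255}
  ]
}}

```text
time: 11.05
ee_pos: [0.5607, -0.1592, 0.2547]
eef_rot: [0.973, 0.02, 0.232, -0.004]
ft_force: [-1.0, 0.4, 5.6]
width: 0.0075
```

```bash
python3 chk.py s7
```

```text
t 11.05 p [ 0.5607 -0.1592  0.2547] q [ 0.973  0.02   0.232 -0.004] F [-1.   0.4  5.6] w 0.0075 j [ 0.52 -0.06 -0.23  1.93 -0.22  0.84  0.44]
tcp in cradle [ 0.0003 -0.0008  0.2227] foot 0.1092 Fcradle [1.7 0.4 5.5]
xyz [0.9, -0.2, -0.0] rot [0.1, 0.2, 0.0]
928 face x at z=.15 0.004577286562138855 tilts deg [-0.02827153 -0.03329376]
0.13 -0.0799 0.079
0.15 -0.08 0.0775
0.17 -0.0795 0.0767
0.19 -0.068 0.065
0.21 -0.0666 0.0662
0.23 -0.0671 0.0645
tile top z [0.3063 0.3064 0.3065 0.3074 0.3075 0.3083 0.3089 0.3093]
```

{"name": "apply_moves", "arguments": {
  "increments": [
    {"xyz": [0.5,0,8],"rotation": [0,0.1,0],"grip": 255},
    {"xyz": [0.5,0,16],"rotation": [0,0.1,0],"grip": 255},
    {"xyz": [0,0,24],"rotation": [0,0.1,0],"grip": 255},
    {"xyz": [0,0,32],"rotation": [0,0.1,0],"grip": 255},
    {"xyz": [0,0,40],"rotation": [0,0.1,0],"grip": 255}
  ]
}}

```text
time: 11.72
ee_pos: [0.5794, -0.1584, 0.2181]
eef_rot: [0.972, 0.02, 0.233, -0.004]
ft_force: [-1.7, 0.3, 6.0]
width: 0.0076
```

```bash
python3 chk.py s8
```

```text
t 11.72 p [ 0.5794 -0.1584  0.2181] q [ 0.972  0.02   0.233 -0.004] F [-1.7  0.3  6. ] w 0.0076 j [ 0.51  0.01 -0.24  1.95 -0.2   0.75  0.43]
tcp in cradle [ 0.0003 -0.0008  0.1816] foot 0.0681 Fcradle [1.2 0.4 6.2]
xyz [0.9, -0.2, -0.0] rot [0.1, 0.0, 0.0]
323 face x at z=.15 0.004442883951221809 tilts deg [ 0.01709622 -0.20882296]
0.13 -0.0796 0.0776
0.15 -0.0798 0.0794
0.17 -0.0798 0.076
0.19 -0.0681 0.0653
tile top z [0.2646 0.2647 0.2651 0.2653 0.2666 0.2671 0.2671 0.2677]
```

{"name": "apply_moves", "arguments": {
  "increments": [
    {"xyz": [0.5,0,8],"rotation": [0,0,0],"grip": 255},
    {"xyz": [0.5,0,16],"rotation": [0,0,0],"grip": 255},
    {"xyz": [0.5,0,24],"rotation": [0,0,0],"grip": 255},
    {"xyz": [0.5,0,32],"rotation": [0,0,0],"grip": 255},
    {"xyz": [0.5,0,38],"rotation": [0,0,0],"grip": 255}
  ]
}}

```text
time: 12.4
ee_pos: [0.5974, -0.1575, 0.1829]
eef_rot: [0.972, 0.02, 0.233, -0.004]
ft_force: [-2.1, -0.8, 3.1]
width: 0.0075
```

```bash
python3 chk.py s9; python3 - <<'E'
from fit import *
c=cam("wrist"); cv2.imwrite("pics/w9.png",c["img"])
E
```

```text
t 12.4 p [ 0.5974 -0.1575  0.1829] q [ 0.972  0.02   0.233 -0.004] F [-2.1 -0.8  3.1] w 0.0075 j [ 0.5   0.08 -0.25  1.95 -0.18  0.67  0.41]
tcp in cradle [ 0.0004 -0.0006  0.142 ] foot 0.0285 Fcradle [-0.4 -0.7  3.7]
xyz [0.8, 0.0, -0.0] rot [0.1, 0.1, -0.0]
0.13 -0.0799 0.0799
0.15 -0.0799 0.0734
tile top z [0.3185 0.3228 0.3234 0.3253 0.3277 0.3292 0.3294 0.3297]
```

View pics/s9.png

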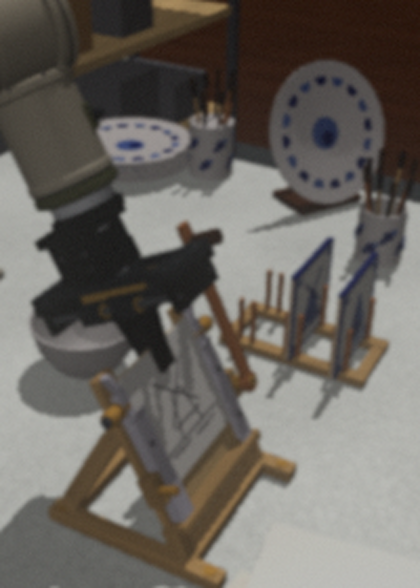

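View pics/w9.png

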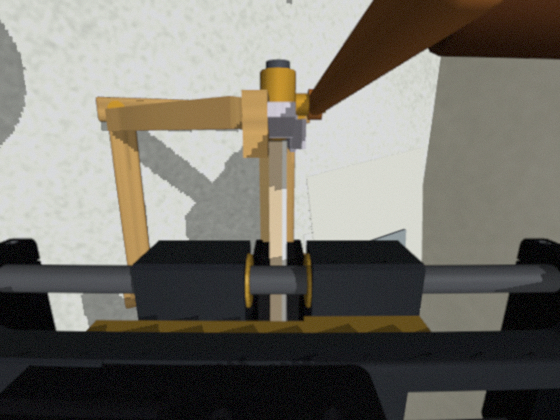

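{"name": "apply_moves", "arguments": {
  "increments": [
    {"xyz": [0.5,0,5],"rotation": [0,0,0],"grip": 255},
    {"xyz": [0.5,0,10],"rotation": [0,0,0],"grip": 255},
    {"xyz": [0.5,0,15],"rotation": [0,0,0],"grip": 255},
    {"xyz": [0.5,0,19],"rotation": [0,0,0],"grip": 255}
  ]
}}

```text
time: 13.0
ee_pos: [0.6066, -0.157, 0.1653]
eef_rot: [0.972, 0.02, 0.233, -0.005]
ft_force: [-2.2, -0.4, 2.8]
width: 0.0078
```

{"name": "apply_moves", "arguments": {
  "increments": [
    {"xyz": [0,0,3],"rotation": [0,0,0],"grip": 255},
    {"xyz": [0,0,5],"rotation": [0,0,0],"grip": 255},
    {"xyz": [0,0,7],"rotation": [0,0,0],"grip": 255}
  ]
}}

```text
time: 13.38
ee_pos: [0.6097, -0.1567, 0.1586]
eef_rot: [0.972, 0.02, 0.232, -0.005]
ft_force: [2.4, -0.1, -4.6]
width: 0.0077
```

```bash
python3 chk.py s10
```

```text
t 13.38 p [ 0.6097 -0.1567  0.1586] q [ 0.972  0.02   0.232 -0.005] F [ 2.4 -0.1 -4.6] w 0.0077 j [ 0.49  0.13 -0.25  1.95 -0.16  0.62  0.4 ]
tcp in cradle [ 0.0004 -0.0003  0.1148] foot 0.0013 Fcradle [ 0.1 -0.2 -5.2]
xyz [0.8, 0.3, -0.0] rot [0.0, 0.1, -0.0]
tile top z [0.3284 0.3286 0.329  0.3291 0.3291 0.3293 0.3295 0.3295]
```

{"name": "apply_moves", "arguments": {
  "increments": [
    {"xyz": [0,0,1],"rotation": [0,0,0],"grip": 255},
    {"xyz": [0,0,2],"rotation": [0,0,0],"grip": 255},
    {"xyz": [0,0,2],"rotation": [0,0,0],"grip": 255}
  ]
}}

```text
time: 13.8
ee_pos: [0.6109, -0.1567, 0.1563]
eef_rot: [0.972, 0.02, 0.232, -0.005]
ft_force: [6.2, -1.8, -6.8]
width: 0.0075
```

{"name": "apply_moves", "arguments": {
  "increments": [
    {"xyz": [0,0,1],"rotation": [0,0,0],"grip": 255},
    {"xyz": [0,0,2],"rotation": [0,0,0],"grip": 255},
    {"xyz": [0,0,2],"rotation": [0,0,0],"grip": 255}
  ]
}}

```text
time: 14.18
ee_pos: [0.612, -0.1569, 0.1566]
eef_rot: [0.972, 0.02, 0.233, -0.004]
ft_force: [-12.9, 2.0, 17.9]
width: 0.0075
```

```bash
python3 chk.py s11
```

```text
t 14.18 p [ 0.612  -0.1569  0.1566] q [ 0.972  0.02   0.233 -0.004] F [-12.9   2.   17.9] w 0.0075 j [ 0.49  0.14 -0.25  1.95 -0.16  0.61  0.4 ]
tcp in cradle [ 0.0015 -0.0006  0.112 ] foot -0.0015 Fcradle [-3.3  2.5 21.7]
xyz [-0.3, 0.0, 0.0] rot [0.1, 0.0, 0.0]
tile top z [0.3284 0.3288 0.3289 0.3289 0.3293 0.3294 0.3295 0.3297]
```

View pics/s11.png

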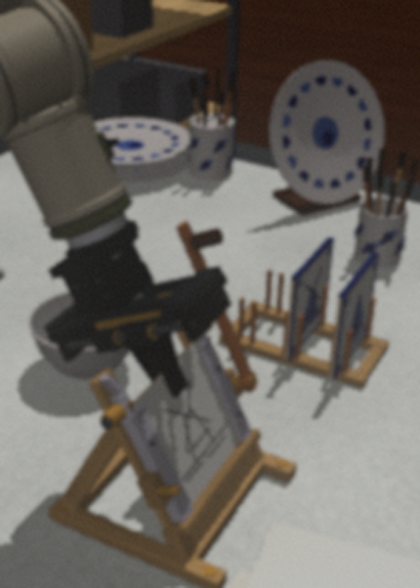

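{"name": "apply_moves", "arguments": {
  "increments": [
    {"xyz": [0,0,-1],"rotation": [0,0,0],"grip": 255},
    {"xyz": [0,0,-1],"rotation": [0,0,0],"grip": 130},
    {"xyz": [0,0,-1],"rotation": [0,0,0],"grip": 130},
    {"xyz": [0,0,-1],"rotation": [0,0,0],"grip": 130},
    {"xyz": [0,0,-1],"rotation": [0,0,0],"grip": 130}
  ],
  "squeeze": 10
}}

```text
time: 14.85
ee_pos: [0.6116, -0.1569, 0.1576]
eef_rot: [0.972, 0.02, 0.233, -0.004]
ft_force: [-0.8, -0.7, -0.0]
width: 0.0386
```

{"name": "apply_moves", "arguments": {
  "increments": [
    {"xyz": [0,0,-30],"rotation": [0,0,0],"grip": 130},
    {"xyz": [0,0,-80],"rotation": [0,0,0],"grip": 130},
    {"xyz": [0,0,-130],"rotation": [0,0,0],"grip": 130},
    {"xyz": [0,0,-180],"rotation": [0,0,0],"grip": 130},
    {"xyz": [0,0,-200],"rotation": [0,0,0],"grip": 130}
  ]
}}

```text
time: 15.48
ee_pos: [0.5207, -0.161, 0.3394]
eef_rot: [0.972, 0.02, 0.235, -0.003]
ft_force: [-0.4, 0.3, -0.4]
width: 0.043
```

```bash
cat > tile.py <<'E'
from fit import *
import sys
s=st(); c=cam("scene"); q=(cloud(c)-O)@F0
a=q[(abs(q[...,0])<.012)&(abs(q[...,1])<.05)&(q[...,2]>.08)&(q[...,2]<.16)]
print("tile top z",np.sort(a[:,2])[-10:].round(4)); k=q[(abs(q[...,0]-.004)<.006)&(abs(q[...,1])<.05)&(q[...,2]>.02)&(q[...,2]<.12)]
A=np.c_[np.ones(len(k)),k[:,1:]]; co=np.linalg.lstsq(A,k[:,0],rcond=None)[0]; print("face x",co[0],np.degrees(co[1:]))
for lo in (-.05,-.03,-.01,.01,.03): 
    w=a[(a[:,1]>lo)&(a[:,1]<lo+.02)]; print(lo,np.percentile(w[:,2],98).round(4))
cv2.imwrite(f"pics/{sys.argv[1]}.png",cv2.resize(c["img"][60:340,170:370],None,fx=2.1,fy=2.1,interpolation=cv2.INTER_CUBIC))
E
python3 tile.py s12
```

```text
t 15.47 p [ 0.5207 -0.161   0.3394] q [ 0.972  0.02   0.235 -0.003] F [-0.4  0.3 -0.4] w 0.043 j [ 0.55 -0.19 -0.2   1.87 -0.25  1.03  0.47]
tile top z [0.1294 0.1294 0.1294 0.1295 0.1298 0.1299 0.1299 0.13   0.1301 0.1307]
face x 0.004664867897249216 [-0.02161213 -0.05759176]
-0.05 0.1294
-0.03 0.1291
-0.01 0.129
0.01 0.1294
0.03 0.1292
```

View pics/s12.png

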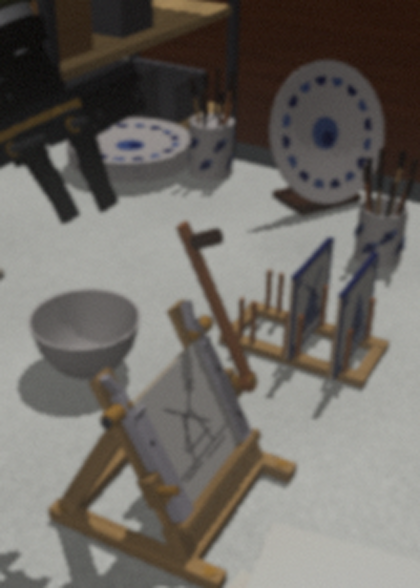

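```bash
cat > k.py <<'E'
from fit import *
RK=Rtool([0,0,-1],yawx(2.42-90))
def K(q,x=.056,up=-.007,dy=0): # TCP goal for bar angle q(deg)
    a=np.radians(q); return C(x,.0895-.17*np.cos(a)+dy,.06+.17*np.sin(a))+[0,0,up]
E
python3 - <<'E'
from k import *
s=st(); print(K(90),K(0)); go(K(90)+[0,0,.13],RK)
E
```

```text
t 15.53 p [ 0.5207 -0.1613  0.3408] q [ 0.972  0.02   0.236 -0.003] F [ 0.4 -0.5  2.8] w 0.0427 j [ 0.55 -0.19 -0.2   1.87 -0.25  1.03  0.47]
[ 0.60316251 -0.06709165  0.27952958] [ 0.68745021 -0.23368123  0.12805847]
xyz [108.3, -90.5, -21.8] rot [-21.2, -21.6, 88.1]
```

{"name": "apply_moves", "arguments": {
  "increments": [
    {"xyz": [20,-20,-50],"rotation": [-3,-3,12],"grip": 110},
    {"xyz": [50,-50,-60],"rotation": [-6,-6,24],"grip": 110},
    {"xyz": [90,-80,-50],"rotation": [-10,-10,40],"grip": 110},
    {"xyz": [108,-90,-30],"rotation": [-13,-13,55],"grip": 110},
    {"xyz": [108,-90,-22],"rotation": [-17,-17,70],"grip": 110}
  ]
}}

```text
time: 16.15
ee_pos: [0.6044, -0.0653, 0.4081]
eef_rot: [0.918, -0.377, 0.123, -0.002]
ft_force: [-0.4, -0.0, -0.6]
width: 0.0499
```

```bash
python3 - <<'E'
from k import *
s=st(); go(K(90)+[0,0,.13],RK)
E
```

```text
t 16.15 p [ 0.6044 -0.0653  0.4081] q [ 0.918 -0.377  0.123 -0.002] F [-0.4 -0.  -0.6] w 0.0499 j [ 0.46  0.12 -0.54  1.39  0.17  1.43 -0.85]
xyz [0.7, 2.0, -1.5] rot [-10.1, -10.3, 42.7]
```

{"name": "apply_moves", "arguments": {
  "increments": [
    {"xyz": [0,2,-1.5],"rotation": [-2.5,-2.5,10],"grip": 110},
    {"xyz": [0,2,-1.5],"rotation": [-5,-5,21],"grip": 110},
    {"xyz": [0,2,-1.5],"rotation": [-7.5,-7.5,31],"grip": 110},
    {"xyz": [0.7,2,-1.5],"rotation": [-10.1,-10.3,42.7],"grip": 110},
    {"xyz": [0.7,2,-1.5],"rotation": [-10.1,-10.3,42.7],"grip": 110}
  ]
}}

```text
time: 16.77
ee_pos: [0.6038, -0.0674, 0.408]
eef_rot: [0.721, -0.693, -0.001, 0.0]
ft_force: [0.3, 0.7, -0.2]
width: 0.0497
```

```bash
python3 - <<'E'
from k import *
s=st(); go(K(90),RK)
c=cam("wrist"); cv2.imwrite("pics/w13.png",c["img"]);np.savez("w13.npz",**c)
q=(cloud(c)-O)@F0
b=q[(q[...,0]>.036)&(q[...,0]<.08)&(q[...,1]>.06)&(q[...,1]<.12)&(q[...,2]>.2)&(q[...,2]<.26)]
print(len(b),b.min(0) if len(b) else"",b.max(0) if len(b) else "")
E
```

```text
t 16.77 p [ 0.6038 -0.0674  0.408 ] q [ 0.721 -0.693 -0.001  0.   ] F [ 0.3  0.7 -0.2] w 0.0497 j [ 0.38  0.31 -0.47  1.15  0.14  1.71 -1.58]
xyz [-0.2, 0.4, 128.4] rot [0.1, 0.1, -0.1]
597 [0.03600751 0.08353306 0.2202522 ] [0.06644772 0.10144982 0.23772826]
```

View pics/w13.png

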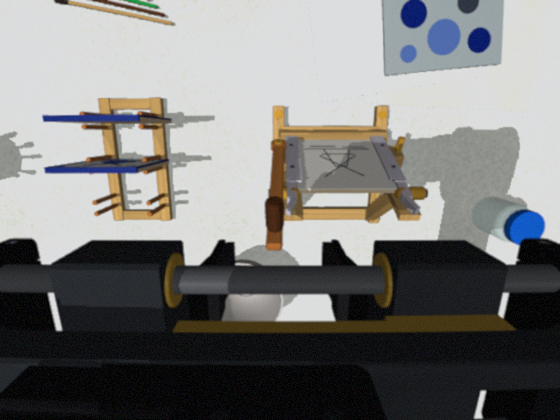

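{"name": "apply_moves", "arguments": {
  "increments": [
    {"xyz": [-2.5,0,50],"rotation": [0,0,0],"grip": 110},
    {"xyz": [-2.5,0,90],"rotation": [0,0,0],"grip": 110},
    {"xyz": [-2.5,0,115],"rotation": [0,0,0],"grip": 110},
    {"xyz": [-2.5,0,128],"rotation": [0,0,0],"grip": 110},
    {"xyz": [-2.5,0,128],"rotation": [0,0,0],"grip": 110}
  ]
}}

```text
time: 17.45
ee_pos: [0.6031, -0.0645, 0.2801]
eef_rot: [0.722, -0.692, -0.001, 0.0]
ft_force: [-0.2, 0.1, 0.1]
width: 0.0495
```

{"name": "apply_moves", "arguments": {
  "increments": [
    {"xyz": [0,0,0],"rotation": [0,0,0],"grip": 180},
    {"xyz": [0,0,0],"rotation": [0,0,0],"grip": 220},
    {"xyz": [0,0,0],"rotation": [0,0,0],"grip": 220},
    {"xyz": [0,0,0],"rotation": [0,0,0],"grip": 220}
  ],
  "squeeze": 6
}}

```text
time: 17.95
ee_pos: [0.6032, -0.0644, 0.2803]
eef_rot: [0.722, -0.692, -0.001, 0.0]
ft_force: [-0.4, 1.0, 1.4]
width: 0.0177
```

```bash
python3 - <<'E'
from k import *
s=st(); p=(s["ee_pos"]-O)@F0; print(p)
base=s["ee_pos"]-K(90)
for q in (75,60,45): print(q); go(K(q)+base,RK,s)
c=cam("scene"); cv2.imwrite("pics/s14.png",cv2.resize(c["img"][60:340,170:370],None,fx=2.1,fy=2.1,interpolation=cv2.INTER_CUBIC))
E
```

```text
t 17.95 p [ 0.6032 -0.0644  0.2803] q [ 0.722 -0.692 -0.001  0.   ] F [-0.4  1.   1.4] w 0.0177 j [ 0.4   0.31 -0.47  1.41  0.14  1.45 -1.59]
[0.05331611 0.09215925 0.22443013]
75
xyz [44.0, -2.6, 5.1] rot [0.1, 0.1, 0.0]
60
xyz [85.0, -10.3, 20.2] rot [0.1, 0.1, 0.0]
45
xyz [120.3, -22.6, 44.2] rot [0.1, 0.1, 0.0]
```

View pics/s14.png

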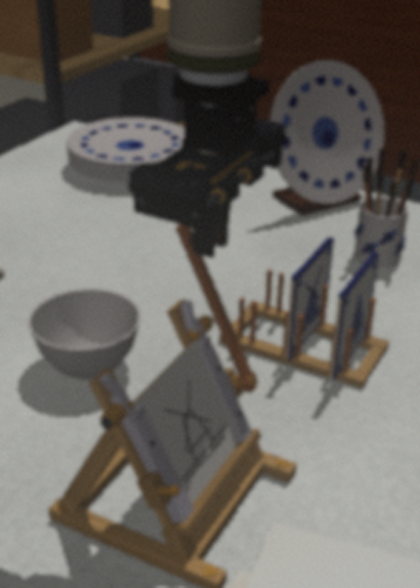

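{"name": "apply_moves", "arguments": {
  "increments": [
    {"xyz": [24,-0.8,1.5],"rotation": [0,0,0],"grip": 220},
    {"xyz": [50,-3.4,6.6],"rotation": [0,0,0],"grip": 220},
    {"xyz": [74.5,-7.8,15.3],"rotation": [0,0,0],"grip": 220},
    {"xyz": [100,-14.7,29],"rotation": [0,0,0],"grip": 220},
    {"xyz": [120,-22.6,44.3],"rotation": [0,0,0],"grip": 220}
  ]
}}

```text
time: 18.62
ee_pos: [0.6317, -0.1852, 0.2349]
eef_rot: [0.722, -0.692, -0.0, -0.0]
ft_force: [1.7, 1.1, 1.8]
width: 0.0175
```

```bash
python3 - <<'E'
from k import *
s=st(); p=(s["ee_pos"]-O)@F0; print(p,"F",s["ft_force"]@F0)
print("angle",np.degrees(np.arctan2(p[2]-.0544,.0922-p[1])),"radius",np.hypot(p[2]-.0544,.0922-p[1]))
base=np.array([.6032,-.0644,.2803])-K(90)
for q in (36,27,18,9,0): print(q); go(K(q)+base,RK,s)
c=cam("scene"); cv2.imwrite("pics/s15.png",cv2.resize(c["img"][60:340,170:370],None,fx=2.1,fy=2.1,interpolation=cv2.INTER_CUBIC))
E
```

```text
t 18.62 p [ 0.6317 -0.1852  0.2349] q [ 0.722 -0.692 -0.    -0.   ] F [1.7 1.1 1.8] w 0.0175 j [ 0.51  0.43 -0.41  1.34  0.17  1.4  -1.42]
[ 0.0534806  -0.02968359  0.17332712] F [2.39908481 0.9821482  0.81903096]
angle 44.29660610264471 radius 0.1702917234077289
36
xyz [15.7, -8.5, 17.0] rot [0.0, 0.0, -0.0]
27
xyz [29.6, -18.8, 37.3] rot [0.0, 0.0, -0.0]
18
xyz [39.8, -30.0, 59.2] rot [0.0, 0.0, -0.0]
9
xyz [46.1, -41.8, 82.3] rot [0.0, 0.0, -0.0]
0
xyz [48.2, -53.9, 106.0] rot [0.0, 0.0, -0.0]
```

View pics/s15.png

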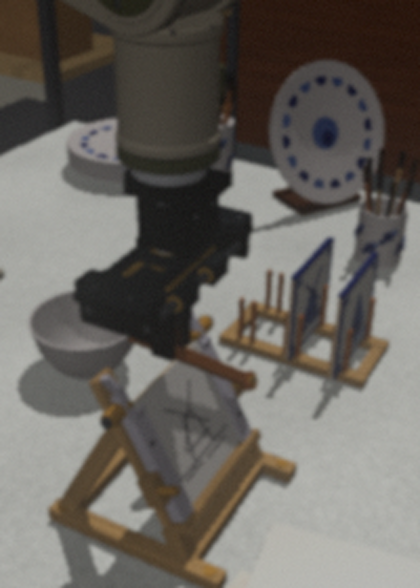

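{"name": "apply_moves", "arguments": {
  "increments": [
    {"xyz": [15.7,-8.5,17],"rotation": [0,0,0],"grip": 220},
    {"xyz": [29.6,-18.8,37.3],"rotation": [0,0,0],"grip": 220},
    {"xyz": [39.8,-30,59.2],"rotation": [0,0,0],"grip": 220},
    {"xyz": [46,-41.8,82.3],"rotation": [0,0,0],"grip": 220},
    {"xyz": [48,-51,101],"rotation": [0,0,0],"grip": 220}
  ]
}}

```text
time: 19.3
ee_pos: [0.6853, -0.2341, 0.1292]
eef_rot: [0.721, -0.693, -0.001, 0.0]
ft_force: [3.2, 2.0, 2.6]
width: 0.0179
```

```bash
python3 - <<'E'
from k import *
s=st(); p=(s["ee_pos"]-O)@F0; print(p,"F",s["ft_force"]@F0)
print("angle",np.degrees(np.arctan2(p[2]-.0544,.0922-p[1])),"radius",np.hypot(p[2]-.0544,.0922-p[1]))
base=np.array([.6032,-.0644,.2803])-K(90)
go(K(0)+base,RK,s)
c=cam("scene"); cv2.imwrite("pics/s16.png",cv2.resize(c["img"][60:340,170:370],None,fx=2.1,fy=2.1,interpolation=cv2.INTER_CUBIC))
E
```

```text
t 19.3 p [ 0.6853 -0.2341  0.1292] q [ 0.721 -0.693 -0.001  0.   ] F [3.2 2.  2.6] w 0.0179 j [ 0.5   0.64 -0.37  1.26  0.22  1.28 -1.39]
[ 0.05144685 -0.080806    0.05578407] F [4.0964238  1.83618663 0.84638424]
angle 0.4583648171063506 radius 0.1730115367672396
xyz [-3.0, -2.3, 0.4] rot [0.1, 0.0, -0.2]
```

View pics/s16.png

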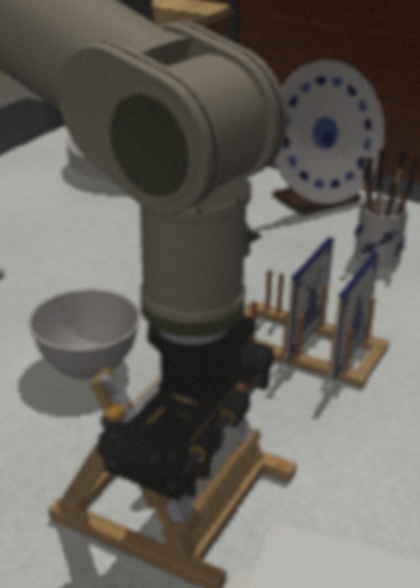

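{"name": "apply_moves", "arguments": {
  "increments": [
    {"xyz": [-1,-2,2],"rotation": [0,0,0],"grip": 220},
    {"xyz": [-1,-3,4],"rotation": [0,0,0],"grip": 220},
    {"xyz": [-1,-3,4],"rotation": [0,0,0],"grip": 220}
  ]
}}

```text
time: 19.73
ee_pos: [0.6877, -0.2339, 0.1225]
eef_rot: [0.721, -0.693, -0.002, 0.002]
ft_force: [-2.3, -2.6, 2.9]
width: 0.0177
```

{"name": "apply_moves", "arguments": {
  "increments": [
    {"xyz": [0,-1,2],"rotation": [0,0,0],"grip": 220},
    {"xyz": [0,-2,4],"rotation": [0,0,0],"grip": 220},
    {"xyz": [0,-2,4],"rotation": [0,0,0],"grip": 220}
  ]
}}

```text
time: 20.1
ee_pos: [0.6897, -0.2339, 0.1192]
eef_rot: [0.721, -0.693, -0.001, 0.002]
ft_force: [-2.0, -0.6, 5.5]
width: 0.017
```

{"name": "apply_moves", "arguments": {
  "increments": [
    {"xyz": [0,0,0],"rotation": [0,0,0],"grip": 160},
    {"xyz": [0,0,0],"rotation": [0,0,0],"grip": 160},
    {"xyz": [0,0,0],"rotation": [0,0,0],"grip": 160}
  ]
}}

```text
time: 20.48
ee_pos: [0.6896, -0.2337, 0.1189]
eef_rot: [0.721, -0.693, -0.002, 0.002]
ft_force: [0.7, 0.2, 0.4]
width: 0.0318
```

{"name": "apply_moves", "arguments": {
  "increments": [
    {"xyz": [0,0,-30],"rotation": [0,0,0],"grip": 160},
    {"xyz": [0,10,-80],"rotation": [0,0,0],"grip": 160},
    {"xyz": [0,20,-130],"rotation": [0,0,0],"grip": 160},
    {"xyz": [0,30,-180],"rotation": [0,0,0],"grip": 160},
    {"xyz": [0,30,-220],"rotation": [0,0,0],"grip": 160}
  ]
}}

```text
time: 21.1
ee_pos: [0.6602, -0.2349, 0.3418]
eef_rot: [0.721, -0.693, -0.001, 0.001]
ft_force: [0.9, 0.8, -0.1]
width: 0.0321
```

```bash
python3 tile.py s17; python3 - <<'E'
from fit import *
for n in ("scene","top","wrist"):
    c=cam(n); q=(cloud(c)-O)@F0
    b=q[(abs(q[...,0]-.031)<.004)&(abs(q[...,1])<.055)&(q[...,2]>.03)&(q[...,2]<.12)]
    if len(b)>30: 
        A=np.polyfit(b[:,1],b[:,2],1); print(n,"bar slope rad",A,len(b), "z range",np.percentile(b[:,2],[2,98]))
    b=q[(q[...,0]>.04)&(q[...,0]<.075)&(q[...,1]<-.05)&(q[...,1]>-.12)&(q[...,2]>.03)&(q[...,2]<.12)]
    if len(b)>5: print("knob",b.min(0),b.max(0))
    if n!="scene": cv2.imwrite(f"pics/{n}17.png",c["img"])
E
```

```text
t 21.1 p [ 0.6602 -0.2349  0.3418] q [ 0.721 -0.693 -0.001  0.001] F [ 0.9  0.8 -0.1] w 0.0321 j [ 0.49  0.52 -0.38  1.    0.18  1.66 -1.35]
tile top z [0.1292 0.1293 0.1293 0.1294 0.1295 0.1295 0.1295 0.1295 0.1296 0.1302]
face x 0.004828370108165691 [-0.00340273 -0.14663371]
-0.05 0.1292
-0.03 0.1292
-0.01 0.1289
0.01 0.1289
0.03 0.1293
scene bar slope rad [-0.00826806  0.06106232] 257 z range [0.05206984 0.067811  ]
knob [ 0.04059733 -0.09187031  0.05118995] [ 0.0682405  -0.07562903  0.06869326]
top bar slope rad [-0.02081738  0.06368676] 66 z range [0.05377252 0.07196731]
knob [ 0.04034697 -0.08994939  0.05153575] [ 0.06391603 -0.07389948  0.07297296]
wrist bar slope rad [0.00854864 0.06082352] 847 z range [0.05089158 0.06649663]
knob [ 0.04000595 -0.09021655  0.04961971] [ 0.06633611 -0.07219308  0.06790196]
```

View pics/s17.png

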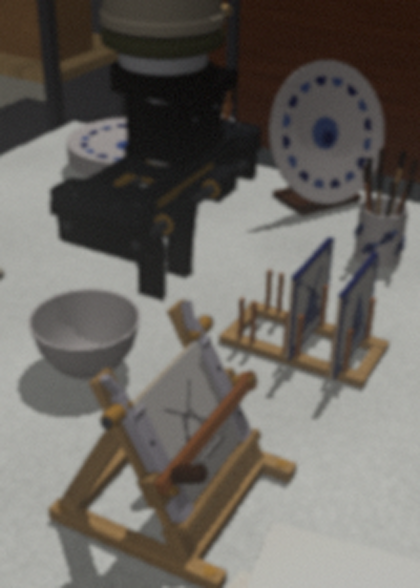

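View pics/wrist17.png

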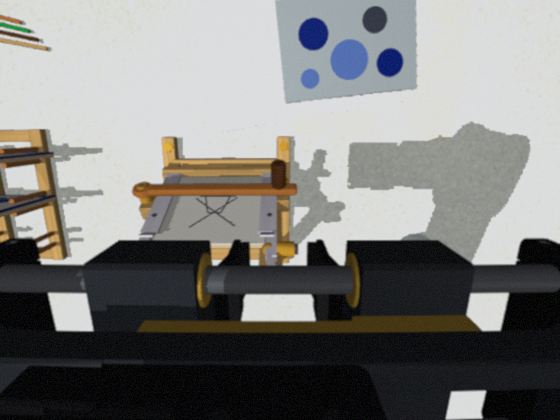

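```bash
python3 -c "
from bench import r
print(r.close_job())"
```

```text
the job is handed in; nothing more can be done
None
```

The job is handed in, at about 21 s of the 72 s allowed. The sketched tile is seated in the easel and the hand rest is down on its peg; the job reports no verdict, so the figures below are my own measurements.

- **Tile:** I lifted it from the rack place nearest the robot, slid it down the channels past the balls, and pressed until the ledge pushed back with about 22 N. The last scene picture puts its top edge at 129–130 mm in the cradle (130 expected). The face is flat to about 0.15°, with the sketch upright and facing away from the robot.
- **Hand rest:** I gripped the knob lightly, swung the bar down and let go. The bar reads within about 0.02 rad of level in the three views: -0.008 (scene), -0.021 (top) and +0.009 rad (wrist).
- **End state:** The gripper was backed off about 0.2 m with about 1 N or less on the wrist. The painted tiles and bowl looked undisturbed in the last scene picture, and nothing came near the mug or jar. I checked these by eye and did not re-measure them.

The cameras disagreed by 1–3 mm on the knob's sideways position and on the tile's position in the rack. At the easel I centred the tile on the scene camera's readings, and it went in with almost no sideways force.

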